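# Prop the dressing mirror on the cufflink box lid

## Robot

A 6-joint arm with a two-finger parallel gripper is mounted at the origin on the work surface. World frame = base frame: x ahead of the robot, y to its left, z up, the work surface at z = 0. Lengths are in m, angles in rad, forces in N, time in s.
With the tool pointing down it reaches from about 0.425 to 0.925 m from the base axis. Payload 12.5 kg.
Tool frame: the origin (TCP) lies between the finger pads; the fingertips stand ahead of it and the grasp point (between the pads) lies 8 mm behind it (env.tip_extent is the z of the fingertips in the tool frame, in m); z points along the fingers, y is the line along which they close (so a half turn about z gives the same grasp; the last joint's range is limited). The gripper opens to 85 mm and grips with 20 to 120 N. Pads are 22 mm wide; open, the fingers measure 114 mm over their backs; the gripper's body (76 mm by 85 mm) begins 54 mm behind the grasp point. The pads swing forward as they close: fully open they stand 13 mm farther back than shut.
Start: joints at [1.186, 0.491, 1.559, -0, 1.092, -0.106], TCP at [0.172, 0.601, 0.242] pointing down, gripper open.
Joint ranges: [-3.1, 3.1], [-0.84, 2.19], [0.05, 2.79], [-1.13, 4.28], [0.06, 2.93], [-2.69, 2.69]. Speed limits (rad/s): [2.22, 2.22, 2.79, 3.14, 3.14, 3.14].

## Interface

Orientations are given as a rotation vector (axis times angle).
In Python, from station import env gives the robot as it stands. The module is installed in compiled form; this text tells all that it offers.
- The arm moves only by the tool arm_command, never from a script. Its arguments are lists of equal length, an entry for each row: "linear": the shift along the world's x, y, z in mm, a list of three; "twist": the turn about the world's z in degrees; "gripper": the opening, from -1 (shut) to 1 (fully open). A call has exactly 8 rows; each row shifts and turns the commanded pose from where the row before left it; what a row does not reach is not made up. A row lasts 1/10 s, in which the tool goes at most 50 mm and 8.59 degrees, less where a joint would pass 70% of its speed; a pose out of reach is approached as far as the arm can. A call with a gripper value outside its range is refused whole. The fingers move at their own pace and stop on an object; "grip_force" is the grip in N (left out, the last holds). Time passes only in rows, so rows that do not move let the fingers close, or fill a call up. It gives the time, the measured TCP pose, the force, the opening and the grip force at its end, in the units of the state.
- env.read_state(): the state, without advancing time (a new reading comes with each control period).
- env.grab_frame(name): name is "scene" or "top" or "wrist"; returns a dict with "pixels" (384x512x3 uint8, red, green, blue), "camera_matrix" (3x3 intrinsics, pixels), "k1" (the pictures are not rectified: a ray, as slopes to the right and down, at radius r is drawn at 1 + k1 r^2 times it, then the intrinsics apply), "R" (3x3) and "t" (3): a world point X has camera coordinates R X + t. Camera axes: x right, y down, z forward; pixel columns grow to the right and rows downward; lengths in m; the calibration is good to about 2 mm. A picture is of the moment at which its call begins. There is no depth.
- env.sign_off(): hands the job in; it is judged then, once.
The state is a dict: "clock": time; "joint_positions": joint angles; "joint_vel": joint speeds; "tau": joint torques, N m; "tool_pos": TCP position; "tcp_rot": TCP orientation; "contact_force": force on the tool from outside, world axes, zero at the start; "ft_torque": the same for the moment, N m; "opening": finger opening in m; "gripper_force": force on a finger pad.
Only numpy, scipy, OpenCV 4.12 (cv2) and the standard library are available. Lean on these libraries where they do the work, as an engineer would, in place of code of your own. Each camera call takes 0.05 s, during which the arm holds its last target. There are 200 camera calls.

## Task

Set up the dressing mirror on the cufflink box: first take the ring dish off the box's lid and stand it centrally on the top of the small pedestal, then swing the brass latch a quarter turn clear of the lid. Next raise the stiff lid to about 35 degrees and let go of it, and only then lay the mirror, glass up, flat on the sloping lid, centred and lengthways up the slope with its bottom edge resting on the little ledge. Set the dish and the mirror down gently without dropping them, and leave everything else where it is.

Things in the scene. Friction and masses are not known exactly. Their poses are not given: they have to be found in the camera images.
- box: the wooden cufflink box, fixed to the top: 190 (x) x 170 (y) x 65 mm high. Origin at the centre of its underside; x points from hinge side to latch side, roughly to the robot's left (yaw 83 to 118 degrees), y roughly to the robot, z up. The lid covers most of the top; a solid strip 30 mm wide (x from 65 to 95 mm, top 65 mm high, flush with the shut lid) runs along the latch side
- lid (a joint): angle of the box's lid in rad: 0 shut, grows as the edge by the strip rises (35 degrees = 0.61), up to 1.5. Hinge along the box's -x side (the robot's right). Stiff: takes about 1.2 N m (9 N at the handle) to raise and stays where it is left; a push of over about 9 N at the mirror would sink it. It cannot rise until the latch is clear
- lid_hinge (a point): point on the lid's hinge axis (the axis is the box's y), at x = -88 mm, y = 0 in the box's frame, 55 mm up; its x points across the lid away from the hinge, z is the lid's outward normal (both turn with the lid). The lid is a plate 151 (x) x 170 (y) x 10 mm (its outer face at z = 10 mm in this frame)
- lid_handle (a point): middle of the top edge of the lid's handle: an upright wooden bar on the lid's outer face, 10 mm thick (x) x 40 mm long (y) x 24 mm tall, 135 mm from the hinge and 35 mm to the box's -y side of its middle. Axes as lid_hinge
- lid_rest (a point): point on the lid's outer face, 60 mm from the hinge and midway across it, where the middle of the mirror's underside lies when the mirror is placed right. Axes as lid_hinge: x up the slope, z out of the face. The ledge is a wooden bar 50 mm long (y), 8 mm wide and 10 mm tall on the lid, its upper side 42 mm down the slope from here
- latch (a joint): angle of the brass swivel latch in rad about its upright pivot: 0 points straight over the lid, grows as its tip swings towards the box's +y side, stop at 1.65; the lid is free above 1.3. Light friction (about 1 N at the fin); stays where it is left
- latch_pivot (a point): the latch's pivot, on the strip, at x = 80 mm, y = 45 mm in the box's frame, 66 mm up
- latch_fin (a point): middle of the top edge of the latch's upright fin, 27 mm from the pivot and 25 mm above it: fin 8 mm thick (y), 14 mm long (x, along the latch), 20 mm tall, standing on the 12 mm wide, 5 mm thick tongue that reaches 36 mm from the pivot. Axes turn with the latch; the latch points along its own -x
- dish: jade-green ceramic ring dish, 76 mm across, rim 14 mm high, foot 44 mm across, with an upright round post 14 mm in diameter in its middle whose top is 55 mm above the underside; 0.12 kg. Origin at the centre of its underside. Starts on the lid
- pedestal_top (a point): centre of the flat top, 46 mm across and 80 mm up, of a turned wooden pedestal with an 80 mm round foot, fixed to the table, to one side of the box
- mirror: small steel-cased mirror, a flat rectangular slab 84 (x) x 56 (y) x 12 mm thick, glass on the top face (z); 0.18 kg. Origin at the centre of its underside. Starts flat on the table, glass up, on the other side of the box from the pedestal
- atomiser: bystander: glass perfume atomiser with a pump cap, 56 mm across, 94 mm tall; origin at the underside's centre
- shoe_horn: bystander: matte grey plastic shoe horn lying flat, about 185 x 40 x 11 mm; origin at its middle
- cream_jar: bystander: white lidded jar, 54 mm across, 45 mm tall; origin at the underside's centre
- tin: bystander: flat round aluminium tin, 48 mm across, 22 mm tall; origin at the underside's centre
- polish: bystander: small glass bottle with a black cap, 28 mm across, 65 mm tall; origin at the underside's centre
- nail_brush: bystander: wooden nail brush lying bristles down, 85 x 36 x 24 mm; origin at the middle of its underside

How it is judged:
On the way, in this order (a step that is already met when the one before it is completed fails the run):
1. the ring dish stands upright on the pedestal (centres within 12 mm), released (horizontal distance between dish and pedestal_top below 0.012 m and z of dish in the frame of pedestal_top between -0.003 and 0.004 m and angle between dish's own z axis and vertical below 0.1 rad and linear speed of dish below 0.02 m/s and contact force between the fingers and dish below 0.1 N), for 0.3 s.
2. the latch is swung clear of the lid (over 1.3 rad) (value of joint latch above 1.3 rad), for 0.1 s.
3. the lid stands at 28 to 42 degrees, let go, the mirror still on the table (value of joint lid between 0.49 and 0.73 rad and contact force between the fingers and box below 0.1 N and height (world z) of mirror below 0.03 m), for 0.3 s.
At the end, for the whole second after the job is handed in: Dish upright on the pedestal, centres within 12 mm; latch past 1.3 rad; lid at 28 to 42 degrees; mirror glass up, flat on the lid (4 mm, 0.1 rad), lengthways within 0.17 rad, within 12 mm of the middle, under 7 mm from the ledge; dish and mirror released and at rest (all of step 1 and value of joint latch above 1.3 rad and value of joint lid between 0.49 and 0.73 rad and x of mirror in the frame of lid_rest between -0.005 and 0.007 m and y of mirror in the frame of lid_rest between -0.012 and 0.012 m and z of mirror in the frame of lid_rest between -0.003 and 0.004 m and angle between the x axis of mirror and the x axis of lid_rest, either way round below 0.17 rad and angle between the z axis of mirror and the z axis of lid_rest, either way round below 0.1 rad and angle between mirror's own z axis and vertical below 1 rad and linear speed of mirror below 0.02 m/s and contact force between the fingers and mirror below 0.1 N); the robot touches nothing.
It fails at once if the dish is dropped, flung or let fall (faster than 0.4 m/s while not held) (contact force between the fingers and dish below 0.1 N and linear speed of dish above 0.4 m/s).
It fails at once if the mirror is dropped, flung or let fall (faster than 0.4 m/s while not held) (contact force between the fingers and mirror below 0.1 N and linear speed of mirror above 0.4 m/s).
It fails at once if a bystander is pushed more than 30 mm or knocked over (distance of any of atomiser, shoe_horn, cream_jar, tin, polish, nail_brush from where it was at the start of the episode above 0.03 m or angle between any of atomiser, shoe_horn, cream_jar, tin, polish, nail_brush's own z axis and vertical above 0.5 rad).
It also fails if it takes over 72 s, if anything falls off the work surface, if the arm or the gripper's body presses on something with over 40 N, if the wrist force passes 120 N, or if a joint passes its speed limit or range.

## Working session

There is one attempt and no reset: what is moved stays moved. The work goes in short steps, Python scripts to look and compute and a tool call to move; the robot and the scene stay as the last step left them, time stands still between calls to the robot, and variables do not carry over. Pictures are saved under pics/ and viewed, at most 10 in all, crops included, and the job is handed in when it is done.

Besides the shell and the picture viewer there is one more tool, called after "Emit:" as name([rows], argument=value, ...), one row to a line, values as JSON. arm_command: Moves the arm, as the interface text tells. Its arguments: {"type":"object","properties":{"linear":{"type":"array","items":{"type":"array","items":{"type":"number"}}},"twist":{"type":"array","items":{"type":"number"}},"gripper":{"type":"array","items":{"type":"number"}},"grip_force":{"type":"number"}},"required":["linear","twist","gripper"]}

```bash
mkdir -p pics; cat > h.py <<'E'
import numpy as np, cv2
from station import env
def snap(cam,name,crop=None,scale=1):
    f=env.grab_frame(cam); im=f["pixels"][:,:,::-1]
    np.savez(f"pics/{cam}.npz",K=f["camera_matrix"],k1=f["k1"],R=f["R"],t=f["t"])
    cv2.imwrite(f"pics/{name}_raw.png",im)
    if crop: im=im[crop[1]:crop[3],crop[0]:crop[2]]
    cv2.imwrite(f"pics/{name}.png",cv2.resize(im,None,fx=scale,fy=scale,interpolation=cv2.INTER_CUBIC))
    return f
def cal(cam):
    d=np.load(f"pics/{cam}.npz"); return d["K"],float(d["k1"]),d["R"],d["t"]
def ray(cam,uv):
    K,k1,R,t=cal(cam)
    d=np.linalg.inv(K)@[uv[0],uv[1],1]; d=d[:2]; u=d.copy()
    for _ in range(30): u=d/(1+k1*(u@u))
    return -R.T@t, R.T@np.array([u[0],u[1],1])
def at(cam,uv,z):
    c,r=ray(cam,uv); return c+r*(z-c[2])/r[2]
def proj(cam,X):
    K,k1,R,t=cal(cam); p=np.atleast_2d(X)@R.T+t; s=p[:,:2]/p[:,2:]
    s=s*(1+k1*(s**2).sum(1,keepdims=True)); return s@K[:2,:2].T+K[:2,2]
E
python3 - <<'E'
from h import *
for c in("scene","top"):
    snap(c,c+"0",scale=1.5); K,k,R,t=cal(c); print(c,K.round(1).tolist(),k,(-R.T@t).round(3),R[2].round(3))
print(env.tip_extent,env.read_state())
E
```

```text
scene [[378.5, 0.0, 256.8], [0.0, 378.5, 194.3], [0.0, 0.0, 1.0]] -0.054009714612225534 [ 0.92  -0.485  0.802] [-0.396  0.451 -0.8  ]
top [[377.2, 0.0, 257.6], [0.0, 377.2, 190.8], [0.0, 0.0, 1.0]] -0.08348378407287539 [ 0.434 -0.091  1.032] [ 0.144  0.033 -0.989]
0.011 {'clock': 0.1, 'joint_positions': array([ 1.18639509e+00,  4.91477649e-01,  1.55938510e+00,  3.54034165e-06,
        1.09167702e+00, -1.05637813e-01]), 'joint_vel': array([-6.85944965e-04, -2.05345187e-03, -1.92243077e-03,  1.88313894e-05,
       -1.76895547e-04,  1.15462050e-03]), 'tau': array([ 3.32102049e-03, -6.19450951e+01, -2.62025017e+01, -1.03555481e-04,
        2.92718913e-03, -2.63844976e-05]), 'tool_pos': array([0.17191122, 0.60070389, 0.24180078]), 'tcp_rot': array([-4.36434285e-01, -3.11089453e+00,  1.44198555e-03]), 'contact_force': array([-0.42020208, -0.58031442,  0.2268868 ]), 'ft_torque': array([0.03625037, 0.01484469, 0.01366656]), 'gripper_force': 0.0, 'opening': 0.08557297637255214}
```

View pics/scene0.png

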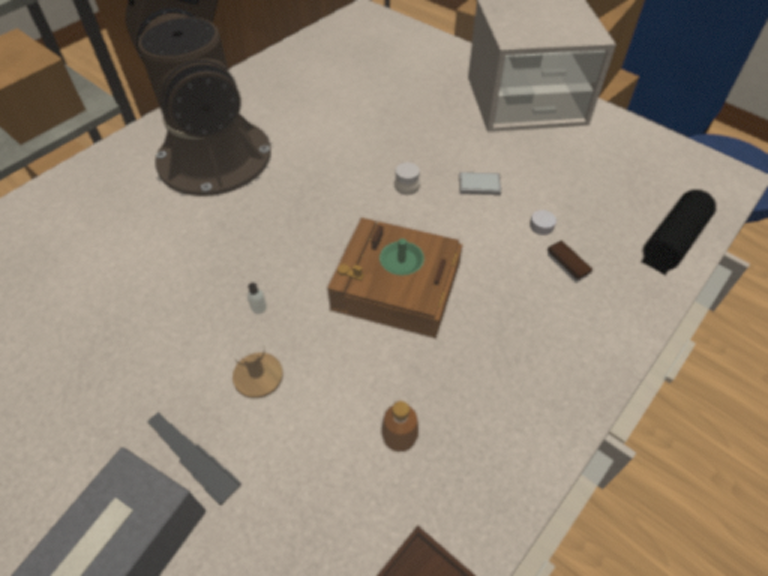

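View pics/top0.png

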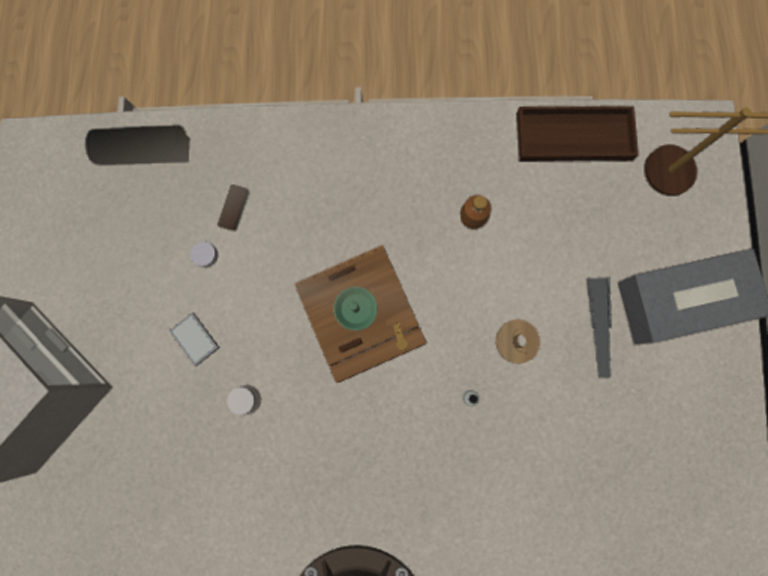

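```bash
python3 - <<'E'
from h import *
for c in("scene","top"):
    print(c,(1.5*proj(c,np.array([[0,0,0],[.3,0,0],[.6,0,0],[.6,.3,0],[.6,-.3,0],[.172,.601,.242.__float__()]]))).round().tolist())
E
```

```text
scene [[214.0, 156.0], [310.0, 221.0], [431.0, 303.0], [525.0, 211.0], [307.0, 425.0], [454.0, -30.0]]
top [[356.0, 617.0], [356.0, 444.0], [356.0, 278.0], [198.0, 280.0], [518.0, 276.0], [-62.0, 544.0]]
```

```bash
python3 - <<'E'
from h import *
a=cv2.imread("pics/top0_raw.png")[155:265,185:295]; b=cv2.imread("pics/scene0_raw.png")[135:235,210:320]
a=cv2.resize(a,(550,550),interpolation=3);
cv2.imwrite("pics/c1.png",a)
E
```

```text
(no output)
```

View pics/c1.png

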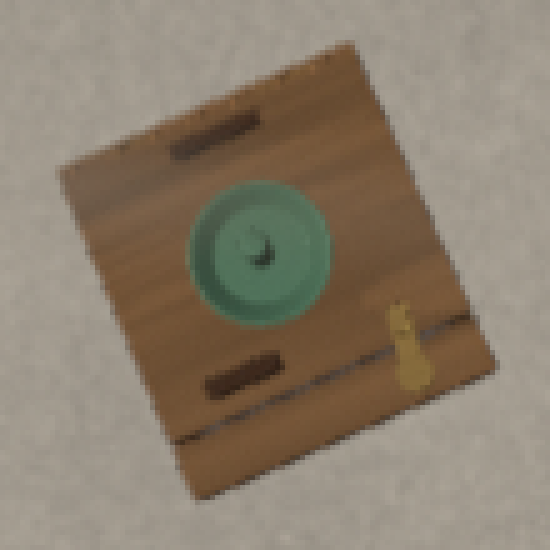

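```bash
cat > m0.py <<'E'
from h import *
c=lambda u,v:((u+.5)/5-.5+185,(v+.5)/5-.5+155)
P=[at("top",c(*q),.065)[:2] for q in[(60,170),(350,42),(497,367),(200,500)]]
B=np.array([[-95,-85],[-95,85],[95,85],[95,-85]])/1000
P=np.array(P); m=P.mean(0); H=(B.T@(P-m)); th=np.arctan2(H[0,1]-H[1,0],H[0,0]+H[1,1])
R=np.array([[np.cos(th),-np.sin(th)],[np.sin(th),np.cos(th)]])
print("box",m,np.degrees(th),"res",((P-m)-B@R.T).round(4).tolist())
W=lambda x,y:(m+R@[x,y]).round(4)
if __name__=="__main__":
    print("handle",W(.047,-.035),"meas",at("top",c(245,368),.089)[:2])
    print("pivot",W(.08,.045),"meas",at("top",c(416,380),.071)[:2])
    print("fin meas",at("top",c(402,312),.091)[:2],"model0",W(.053,.045))
    print("dish rim",at("top",c(260,254),.079)[:2],"post",at("top",c(258,246),.118)[:2])
    s=lambda u,v:((u+.5)/1.5-.5,(v+.5)/1.5-.5)
    print("mirror",[at("top",s(*q),.012)[:2].round(4).tolist() for q in[(170,330),(194,313),(218,346),(195,364)]],at("top",s(194,339),.012)[:2])
    print("ped foot",at("top",s(518,342),.004)[:2],"top",at("top",s(521,341),.08)[:2])
    for n,q,z in[("atom",(480,203),.094),("jar",(241,400),.045),("tin",(204,254),.022),("polish",(473,398),.065),("brush",(233,208),.024)]:print(n,at("top",s(*q),z)[:2].round(3))
    print("horn",at("top",s(600,328),.01)[:2])
E
python3 m0.py; python3 - <<'E'
from h import *
a=cv2.imread("pics/top0_raw.png")[195:260,100:180];b=cv2.imread("pics/top0_raw.png")[195:260,310:390]
a=np.vstack([cv2.resize(x,None,fx=4.5,fy=4.5,interpolation=3) for x in(a,b)]);cv2.imwrite("pics/c2.png",a)
E
```

```text
box [ 0.53054111 -0.01231749] -156.4664200028188 res [[-0.0009, -0.0026], [-0.0027, 0.0011], [0.001, 0.0027], [0.0025, -0.0012]]
handle [0.4735 0.001 ] meas [0.47785466 0.00122649]
pivot [ 0.4752 -0.0855] meas [ 0.47191852 -0.08407009]
fin meas [ 0.50504783 -0.07756888] model0 [ 0.4999 -0.0747]
dish rim [ 0.53616903 -0.00535589] post [ 0.53594882 -0.00788041]
mirror [[0.5061, 0.345], [0.5374, 0.3003], [0.4764, 0.2526], [0.4436, 0.2949]] [0.48929779 0.29840789]
ped foot [ 0.47984985 -0.29336873] top [ 0.4781054  -0.28350756]
atom [ 0.713 -0.22 ]
jar [0.381 0.198]
tin [0.646 0.282]
polish [ 0.384 -0.203]
brush [0.733 0.23 ]
horn [ 0.50282216 -0.441923  ]
```

View pics/c2.png

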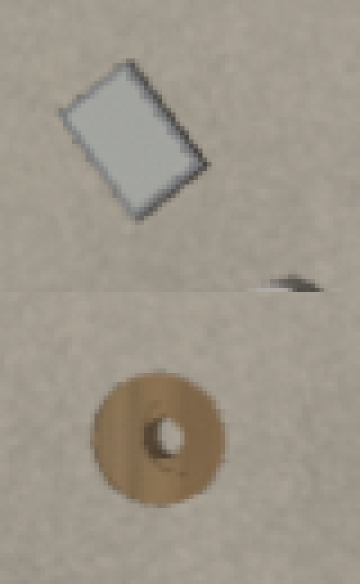

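Emit:
arm_command([
  [0,0,20],
  [0,0,20],
  [20,-20,20],
  [20,-30,20],
  [20,-30,0],
  [20,-30,0],
  [20,-30,0],
  [20,-30,0],
], twist=[0,0,0,0,0,0,0,0], gripper=[1,1,1,1,1,1,1,1])

```text
clock: 0.9
tool_pos: [0.2925, 0.4295, 0.3221]
tcp_rot: [-0.436, -3.111, 0.0]
contact_force: [0.7, -1.4, -0.2]
opening: 0.0854
gripper_force: 0.0
```

Emit:
arm_command([
  [25,-40,0],
  [25,-40,0],
  [25,-40,0],
  [25,-40,0],
  [25,-40,-10],
  [25,-40,-10],
  [25,-40,-10],
  [25,-40,-10],
], twist=[5,5,5,5,5,5,5,5], gripper=[1,1,1,1,1,1,1,1])

```text
clock: 1.7
tool_pos: [0.4926, 0.109, 0.2819]
tcp_rot: [0.659, -3.072, -0.0]
contact_force: [0.2, 1.2, 0.0]
opening: 0.0857
gripper_force: 0.0
```

Emit:
arm_command([
  [10,-30,-10],
  [15,-30,-10],
  [15,-30,-10],
  [3,-26,-10],
  [0,0,0],
  [0,0,0],
  [0,0,0],
  [0,0,0],
], twist=[0,0,0,0,0,0,0,0], gripper=[0,0,0,0,0,0,0,0])

```text
clock: 2.5
tool_pos: [0.5349, -0.0042, 0.2428]
tcp_rot: [-0.656, 3.072, -0.0]
contact_force: [0.0, -0.0, 0.0]
opening: 0.0426
gripper_force: 0.0
```

```bash
python3 - <<'E'
from h import *
snap("wrist","w1"); snap("top","t1"); snap("scene","s1")
print(env.tip_extent,env.read_state()["opening"],env.read_state()["tool_pos"],env.read_state()["tcp_rot"])
print(proj("wrist",[[.536,-.0065,.118],[.48,-.293,.08],[.4752,-.0855,.071]]).round(), proj("top",[env.read_state()["tool_pos"]]))
a=[cv2.imread(f"pics/{n}_raw.png") for n in("w1","t1","s1")]
m=np.vstack([cv2.resize(a[0],(400,300)),np.hstack([cv2.resize(a[1][130:280,180:380],(400,300))])])
n=np.vstack([cv2.resize(a[2][110:260,190:390],(400,300)),cv2.resize(a[2][220:280,145:225],(400,300),interpolation=3)])
cv2.imwrite("pics/m1.png",np.hstack([m,n]))
E
```

```text
0.011 0.04267183891515489 [ 0.53492938 -0.00447642  0.2426168 ] [-6.55291274e-01  3.07208473e+00 -4.30116858e-05]
[[245. 185.]
 [-30. -13.]
 [195.  82.]] [[229.26277191 197.85274274]]
```

View pics/m1.png

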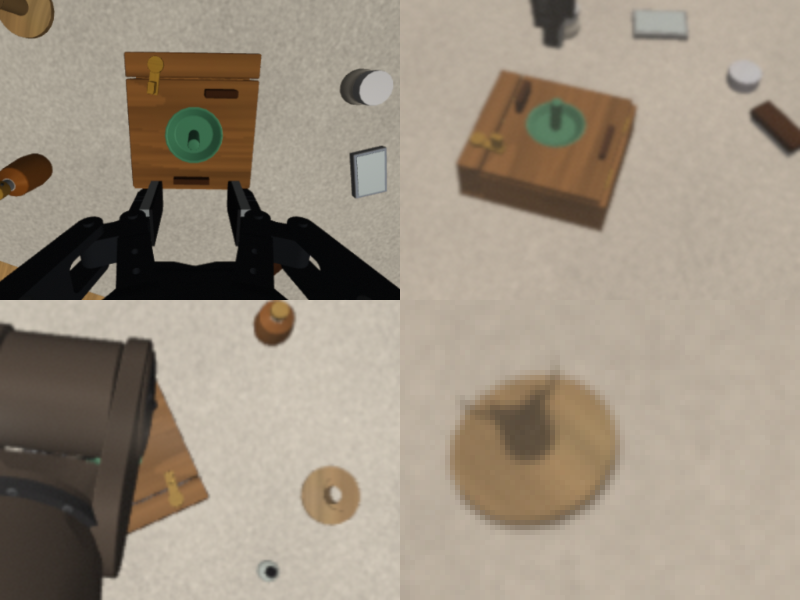

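```bash
python3 - <<'E'
from h import *
print(proj("scene",[[.48,-.293,.08],[.48,-.293,0.0]]).round(1))
im=cv2.imread("pics/w1_raw.png")
a=cv2.resize(im[40:250,150:350],(600,630),interpolation=3)[:600]
b=cv2.resize(im[0:70,0:90],None,fx=2.2,fy=2.2); 
c=cv2.resize(cv2.imread("pics/scene0_raw.png")[220:280,145:225],(200,150),interpolation=3)
o=np.zeros((600,800,3),np.uint8);o[:,:600]=a;o[:b.shape[0],600:600+b.shape[1]]=b;o[300:450,600:]=c;cv2.imwrite("pics/m2.png",o)
E
```

```text
[[165.4 233.2]
 [172.  250.4]]
```

View pics/m2.png

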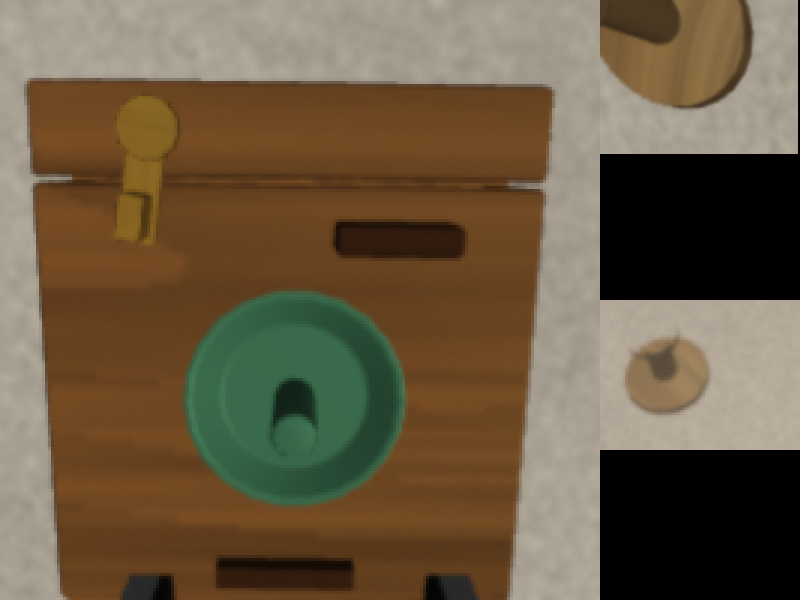

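```bash
python3 - <<'E'
from h import *
c=lambda u,v:((u+.5)/3-.5+150,(v+.5)/3-.5+40)
w=lambda u,v,z:at("wrist",c(u,v),z)[:2].round(4)
A,Bq=w(28,80,.065),w(553,88,.065); d=A-Bq; print("strip corners",A,Bq,np.linalg.norm(d),"y yaw",np.degrees(np.arctan2(d[1],d[0])))
y=d/np.linalg.norm(d); x=np.array([y[1],-y[0]]); m=(A+Bq)/2-.095*x
print("box",m,"yaw",np.degrees(np.arctan2(x[1],x[0])))
W=lambda a,b:(m+a*x+b*y).round(4)
print("pivot",W(.08,.045),w(147,127,.071),"fin",W(.053,.045),w(129,216,.091),"handle",W(.047,-.035),"meas bot",w(400,240,.089))
print("lid corners",W(.063,.085),w(35,184,.065),W(.063,-.085),w(543,191,.065))
print("post",w(294,436,.12),"rim",w(295,397,.079))
E
```

```text
strip corners [ 0.4763 -0.1233] [0.4105 0.03  ] 0.16682484826907532 y yaw -66.76984156694932
box [ 0.53069815 -0.00917956] yaw -156.76984156694934
pivot [ 0.4749 -0.0821] [ 0.4741 -0.0825] fin [ 0.4997 -0.0714] [ 0.4995 -0.0749] handle [0.4737 0.0044] meas bot [0.4726 0.0032]
lid corners [ 0.5063 -0.1121] [ 0.5055 -0.1106] [0.4393 0.0441] [0.4398 0.0422]
post [ 0.5346 -0.0046] rim [ 0.5332 -0.0051]
```

Emit:
arm_command([
  [0,0,-30],
  [0,0,-30],
  [0,0,-30],
  [0,0,-25],
  [0,0,-15],
  [0,0,-10],
  [0,0,-4],
  [0,0,0],
], twist=[0,0,0,0,0,0,0,0], gripper=[0,0,0,0,0,0,0,0], grip_force=30)

```text
clock: 3.45
tool_pos: [0.5351, -0.005, 0.0984]
tcp_rot: [-0.654, 3.073, 0.0]
contact_force: [0.4, 0.5, -0.1]
opening: 0.042
gripper_force: 0.0
```

Emit:
arm_command([
  [0,0,0],
  [0,0,0],
  [0,0,0],
  [0,0,0],
  [0,0,0],
  [0,0,0],
  [0,0,0],
  [0,0,3],
], twist=[0,0,0,0,0,0,0,0], gripper=[-1,-1,-1,-1,-1,-1,-1,-1])

```text
clock: 4.25
tool_pos: [0.5349, -0.0051, 0.1014]
tcp_rot: [0.654, -3.073, -0.0]
contact_force: [0.2, -0.7, -0.4]
opening: 0.013
gripper_force: 29.3
```

Emit:
arm_command([
  [0,0,10],
  [0,0,20],
  [0,0,30],
  [0,-10,20],
  [-5,-20,0],
  [-8,-30,0],
  [-8,-35,0],
  [-8,-35,0],
], twist=[0,0,0,0,0,0,0,0], gripper=[-1,-1,-1,-1,-1,-1,-1,-1])

```text
clock: 5.05
tool_pos: [0.5055, -0.1361, 0.182]
tcp_rot: [-0.655, 3.072, -0.0]
contact_force: [0.3, 0.8, -0.7]
opening: 0.0131
gripper_force: 29.3
```

Emit:
arm_command([
  [-8,-35,0],
  [-8,-35,0],
  [-5,-35,0],
  [-5,-30,0],
  [0,-15,0],
  [0,-8,0],
  [0,0,0],
  [0,0,0],
], twist=[0,0,0,0,0,0,0,0], gripper=[-1,-1,-1,-1,-1,-1,-1,-1])

```text
clock: 5.85
tool_pos: [0.4801, -0.2921, 0.1813]
tcp_rot: [0.655, -3.072, -0.001]
contact_force: [-0.6, -0.5, -1.1]
opening: 0.0131
gripper_force: 29.3
```

```bash
python3 - <<'E'
from h import *
snap("wrist","w2"); snap("top","t2"); snap("scene","s2")
s=env.read_state(); print(s["tool_pos"],s["opening"],s["gripper_force"],s["contact_force"])
z=lambda n,x,y:cv2.resize(cv2.imread(f"pics/{n}_raw.png")[y:y+75,x:x+100],(400,300),interpolation=3)
print(proj("wrist",[[.48,-.293,.08]]),proj("scene",[[.48,-.293,.08]]))
w=cv2.resize(cv2.imread("pics/w2_raw.png"),(400,300))
cv2.imwrite("pics/m3.png",np.vstack([np.hstack([w,z("s2",130,190)]),np.hstack([z("t2",290,180),z("scene0",120,210)])]))
E
```

```text
[ 0.48020949 -0.29211214  0.1814242 ] 0.012813976463914854 29.345992505550385 [-0.00479237  0.5579337  -2.08970987]
[[246.76079811 192.54108932]] [[165.39991752 233.16124606]]
```

View pics/m3.png

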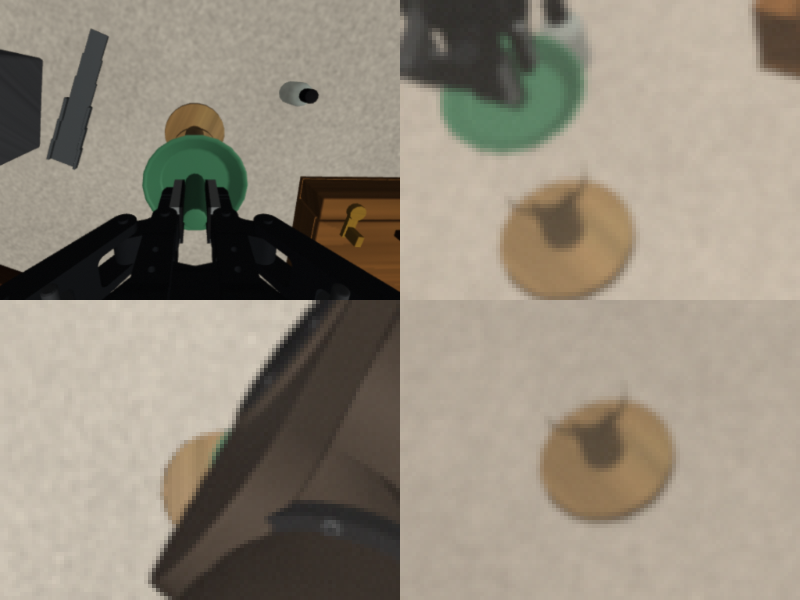

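Emit:
arm_command([
  [0,-1,-10],
  [0,0,-15],
  [0,0,-15],
  [0,0,-12],
  [0,0,-7],
  [0,0,-4],
  [0,0,-2],
  [0,0,0],
], twist=[0,0,0,0,0,0,0,0], gripper=[-1,-1,-1,-1,-1,-1,-1,-1])

```text
clock: 6.8
tool_pos: [0.4801, -0.2942, 0.1164]
tcp_rot: [-0.654, 3.073, -0.0]
contact_force: [-0.8, -0.2, -1.6]
opening: 0.0131
gripper_force: 29.4
```

Emit:
arm_command([
  [0,0,-0.5],
  [0,0,-0.5],
  [0,0,-0.5],
  [0,0,-0.5],
  [0,0,0],
  [0,0,0],
  [0,0,0],
  [0,0,0],
], twist=[0,0,0,0,0,0,0,0], gripper=[-1,-1,-1,-1,-1,-1,-1,-1])

```text
clock: 7.6
tool_pos: [0.48, -0.2941, 0.1144]
tcp_rot: [-0.654, 3.073, 0.0]
contact_force: [-0.4, -0.8, -1.7]
opening: 0.0128
gripper_force: 29.4
```

Emit:
arm_command([
  [0,0,-0.4],
  [0,0,-0.4],
  [0,0,-0.4],
  [0,0,0],
  [0,0,0],
  [0,0,0],
  [0,0,0],
  [0,0,0],
], twist=[0,0,0,0,0,0,0,0], gripper=[-1,-1,-1,-1,-1,-1,-1,-1])

```text
clock: 8.4
tool_pos: [0.48, -0.2942, 0.114]
tcp_rot: [-0.654, 3.072, -0.001]
contact_force: [-2.3, 1.3, 9.7]
opening: 0.0129
gripper_force: 30.5
```

Emit:
arm_command([
  [0,0,0.3],
  [0,0,0],
  [0,0,0],
  [0,0,0],
  [0,0,0],
  [0,0,0],
  [0,0,0],
  [0,0,0],
], twist=[0,0,0,0,0,0,0,0], gripper=[-0.7,-0.6,-0.5,-0.4,-0.3,-0.2,-0.1,0])

```text
clock: 9.2
tool_pos: [0.48, -0.2941, 0.1134]
tcp_rot: [0.654, -3.073, -0.0]
contact_force: [-0.4, -0.3, 0.5]
opening: 0.0427
gripper_force: 0.0
```

Emit:
arm_command([
  [0,0,5],
  [0,0,10],
  [0,0,20],
  [0,0,30],
  [0,0,30],
  [0,0,0],
  [0,0,0],
  [0,0,0],
], twist=[0,0,0,0,0,0,0,0], gripper=[0,0,0,0,0,0,0,0])

```text
clock: 10.0
tool_pos: [0.4797, -0.2939, 0.208]
tcp_rot: [0.654, -3.072, -0.001]
contact_force: [-0.7, -0.1, -1.0]
opening: 0.0425
gripper_force: 0.0
```

```bash
python3 - <<'E'
from h import *
snap("wrist","w3"); snap("scene","s3")
s=env.read_state(); print(s["tool_pos"],s["tcp_rot"],s["joint_positions"].round(2))
# green dish centroid in scene vs expected outline
for c,n in(("wrist","w3"),("scene","s3")):
    im=cv2.imread(f"pics/{n}_raw.png").astype(int); m=(im[:,:,1]>im[:,:,2]+18)&(im[:,:,1]>im[:,:,0]+5)
    ys,xs=np.nonzero(m); print(c,len(xs),xs.min(),xs.max(),ys.min(),ys.max())
    a=np.linspace(0,6.283,60); p=proj(c,np.c_[.48+.038*np.cos(a),-.293+.038*np.sin(a),0*a+.094]); print(p.min(0).round(1),p.max(0).round(1))
z=lambda n,x,y:cv2.resize(cv2.imread(f"pics/{n}_raw.png")[y:y+75,x:x+100],(400,300),interpolation=3)
cv2.imwrite("pics/m4.png",np.hstack([cv2.resize(cv2.imread("pics/w3_raw.png"),(400,300)),z("s3",130,190)]))
E
```

```text
[ 0.47969491 -0.29389833  0.20759069] [ 6.53646507e-01 -3.07174701e+00 -2.13271390e-03] [-0.67  0.44  1.75  0.    0.95 -2.66]
wrist 5508 205 292 146 228
[203.5 144.4] [293.5 230.5]
scene 664 147 179 217 244
[146.7 215.5] [181.5 245.1]
```

View pics/m4.png

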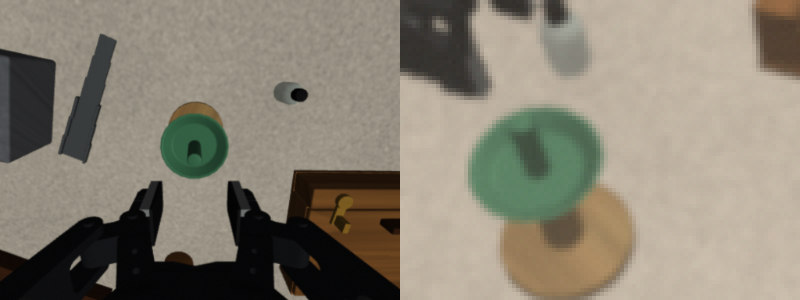

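Emit:
arm_command([
  [3,20,0],
  [3,35,0],
  [3,40,0],
  [3,40,0],
  [3,40,-10],
  [3,30,-20],
  [2,16,-20],
  [0,0,-20],
], twist=[0,0,0,0,0,0,0,0], gripper=[-0.4,-0.4,-0.4,-0.4,-0.4,-0.4,-0.4,-0.4])

```text
clock: 10.9
tool_pos: [0.4998, -0.0711, 0.1373]
tcp_rot: [0.657, -3.071, -0.001]
contact_force: [0.6, -1.0, 0.4]
opening: 0.0256
gripper_force: 0.0
```

```bash
python3 - <<'E'
from h import *
s=env.read_state(); print(s["tool_pos"],s["tcp_rot"],s["opening"])
snap("wrist","w4"); print(proj("wrist",[[.4993,-.0723,.091],[.4745,-.083,.071]]),proj("wrist",[s["tool_pos"]+[0,0,-.011]]))
im=cv2.imread("pics/w4_raw.png"); cv2.imwrite("pics/w4c.png",cv2.resize(im[100:350,100:400],(720,600),interpolation=3))
E
```

```text
[ 0.49977773 -0.07105495  0.13725162] [ 6.57481194e-01 -3.07114730e+00 -1.08434573e-03] 0.0255816767363217
[[245.87279096 218.56523632]
 [246.59393678 169.32975986]] [[247.04698359 246.52527066]]
```

View pics/w4c.png

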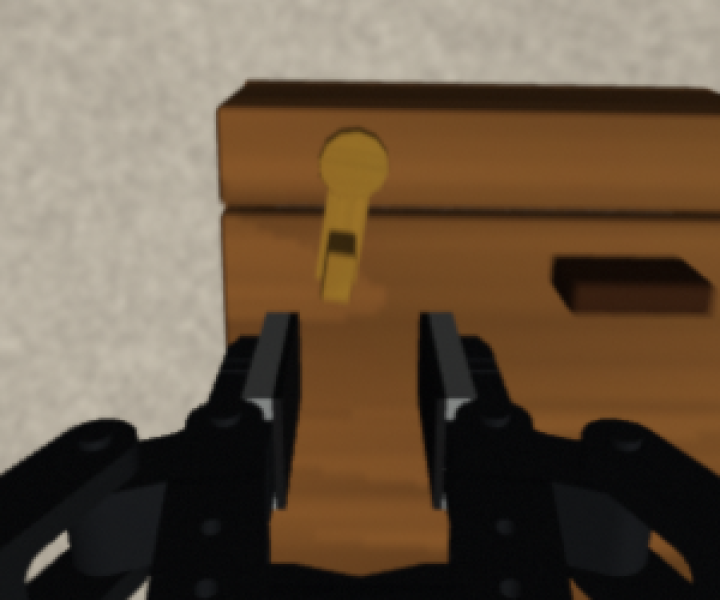

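Emit:
arm_command([
  [1,-4.5,0],
  [0,0,-20],
  [0,0,-20],
  [0,0,-8],
  [0,0,-3],
  [0,0,0],
  [0,0,0],
  [0,0,0],
], twist=[-8,0,0,0,0,0,0,0], gripper=[-0.4,-0.4,-0.4,-0.4,-0.4,-0.7,-0.7,-0.7])

```text
clock: 11.75
tool_pos: [0.5012, -0.0777, 0.0881]
tcp_rot: [-0.438, 3.11, -0.001]
contact_force: [0.3, -0.5, -0.5]
opening: 0.0124
gripper_force: 0.0
```

Emit:
arm_command([
  [0.74,-3.69,0],
  [0.23,-3.76,0],
  [-0.3,-3.76,0],
  [-0.83,-3.67,0],
  [-1.32,-3.53,0],
  [-1.8,-3.31,0],
  [-2.25,-3.02,0],
  [-2.64,-2.68,0],
], twist=[-8,-8,-8,-8,-8,-8,-8,-8], gripper=[-0.7,-0.7,-0.7,-0.7,-0.7,-0.7,-0.7,-0.7])

```text
clock: 12.55
tool_pos: [0.4929, -0.1051, 0.0879]
tcp_rot: [1.285, 2.866, 0.0]
contact_force: [-0.3, 1.2, 0.2]
opening: 0.0124
gripper_force: 0.5
```

Emit:
arm_command([
  [-3,-2.29,0],
  [-3.28,-1.85,0],
  [-1.73,-0.75,0],
  [0,0,0],
  [0,0,0],
  [0,0,0],
  [0,0,0],
  [0,0,0],
], twist=[-8,-8,-4,0,0,0,0,0], gripper=[-0.7,-0.7,-0.7,-0.7,-0.4,-0.3,-0.3,-0.3])

```text
clock: 13.35
tool_pos: [0.4848, -0.1099, 0.0874]
tcp_rot: [1.755, 2.605, 0.0]
contact_force: [-0.7, 0.2, -0.3]
opening: 0.0298
gripper_force: 0.0
```

Emit:
arm_command([
  [0,0,5],
  [0,0,20],
  [0,0,30],
  [0,0,30],
  [0,10,10],
  [0,20,0],
  [0,25,0],
  [0,22,0],
], twist=[0,0,0,-8,-8,-8,-8,-8], gripper=[-0.3,-0.3,0.5,0.5,0.5,0.5,0.5,0.5])

```text
clock: 14.15
tool_pos: [0.4846, -0.0321, 0.183]
tcp_rot: [2.546, 1.839, 0.001]
contact_force: [-0.1, -0.2, -0.3]
opening: 0.0642
gripper_force: 0.0
```

```bash
python3 - <<'E'
from h import *
s=env.read_state(); print(s["tool_pos"],s["tcp_rot"],s["opening"],s["joint_positions"].round(2))
snap("wrist","w5");snap("top","t5");
im=cv2.imread("pics/w5_raw.png"); t=cv2.imread("pics/t5_raw.png")[170:270,200:300]
cv2.imwrite("pics/m5.png",np.hstack([cv2.resize(im,(480,360)),cv2.resize(t,(320,360),interpolation=3)]))
E
```

```text
[ 0.48464576 -0.03205868  0.18295438] [2.54622760e+00 1.83947659e+00 6.57654315e-04] 0.06417605735705795 [-0.2   0.37  1.96  0.    0.81  0.12]
```

View pics/m5.png

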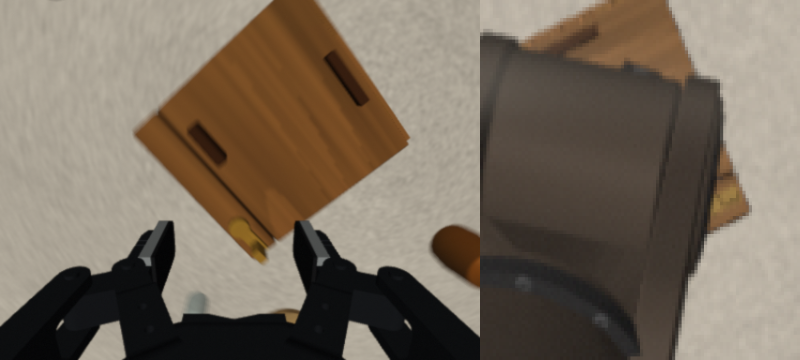

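```bash
python3 - <<'E'
from h import *
f=512/480
print("handle",at("wrist",(207*f,143*f),.089)[:2])
im=cv2.imread("pics/w5_raw.png"); h=cv2.cvtColor(im,cv2.COLOR_BGR2HSV)
m=((h[:,:,0]>18)&(h[:,:,0]<30)&(h[:,:,1]>120)&(h[:,:,2]>90)).astype(np.uint8)
n,l,st,ce=cv2.connectedComponentsWithStats(m); print([(s.tolist(),c.round(1).tolist()) for s,c in zip(st,ce) if 30<s[4]<5000])
# dark brown handle
m=((h[:,:,2]<75)&(h[:,:,0]<15)&(h[:,:,1]>120)).astype(np.uint8)
n,l,st,ce=cv2.connectedComponentsWithStats(m); print([(s.tolist(),c.round(1).tolist()) for s,c in zip(st,ce) if 60<s[4]<3000])
m0=np.array([.5305,-.0105]);a=np.radians(-156.6);x=np.array([np.cos(a),np.sin(a)]);y=np.array([-x[1],x[0]])
W=lambda p,q,z:np.r_[m0+p/1e3*x+q/1e3*y,z/1e3]
P=lambda *p:proj("wrist",[W(*p)])[0].round(1)
print("handle model top corners",[P(47+i,-35+j,89) for i in(-5,5) for j in(-20,20)],"world",W(47,-35,89))
print("pivot",P(80,45,71))
for d in(60,75,85,94):
    r=np.radians(d); print(d,[P(80-s*np.cos(r),45+s*np.sin(r),z) for s,z in((27,91),(36,71))])
E
```

```text
handle [0.47524959 0.00863707]
[([245, 234, 40, 31, 505], [260.8, 247.9]), ([270, 265, 13, 15, 108], [275.7, 272.5])]
[([345, 54, 49, 59, 1002], [368.5, 83.3]), ([170, 122, 122, 133, 551], [231.8, 189.3]), ([201, 130, 41, 47, 810], [221.5, 153.1]), ([461, 242, 43, 56, 1257], [481.4, 267.8])]
handle model top corners [array([207.5, 136. ]), array([243.8, 175.3]), array([197.8, 145. ]), array([234.2, 183.6])] world [0.47346536 0.00295546 0.089     ]
pivot [257.6 246.5]
60 [array([288.8, 266.9]), array([295.4, 257.7])]
75 [array([284.9, 273.6]), array([290.5, 266. ])]
85 [array([281.3, 277.4]), array([286. , 270.7])]
94 [array([277.5, 280.3]), array([281.3, 274.3])]
```

Emit:
arm_command([
  [-2,8,0],
  [-4,10,-10],
  [-4.6,10,-15],
  [0,7.6,-15],
  [0,0,-15],
  [0,0,-15],
  [0,0,0],
  [0,0,0],
], twist=[-8,-8,-8,-8,-8,-8.3,0,0], gripper=[0.6,0.6,0.6,0.6,0.6,0.6,0.6,0.6])

```text
clock: 15.05
tool_pos: [0.4744, 0.0022, 0.1127]
tcp_rot: [3.073, 0.655, -0.0]
contact_force: [0.9, -0.4, -0.5]
opening: 0.0682
gripper_force: 0.0
```

```bash
python3 - <<'E'
from h import *
s=env.read_state(); print(s["tool_pos"],s["tcp_rot"],s["opening"],s["contact_force"])
snap("wrist","w6")
im=cv2.imread("pics/w6_raw.png"); h=cv2.cvtColor(im,cv2.COLOR_BGR2HSV)
m=((h[:,:,2]<75)&(h[:,:,0]<15)&(h[:,:,1]>120)).astype(np.uint8)
n,l,st,ce=cv2.connectedComponentsWithStats(m); print([(s.tolist(),c.round(1).tolist()) for s,c in zip(st,ce) if 60<s[4]<9000])
m0=np.array([.5305,-.0105]);a=np.radians(-156.6);x=np.array([np.cos(a),np.sin(a)]);y=np.array([-x[1],x[0]])
W=lambda p,q,z:np.r_[m0+p/1e3*x+q/1e3*y,z/1e3]
P=lambda *p:proj("wrist",[W(*p)])[0].round(1)
for z in(65,89): print("handle",z,[P(47+i,-35+j,z).tolist() for i in(-5,5) for j in(-20,20)])
print("tcp tip",proj("wrist",[s["tool_pos"]-[0,0,.011]]))
E
```

```text
[0.47436012 0.00223317 0.1127162 ] [ 3.07254233e+00  6.54786356e-01 -4.00193139e-04] 0.06821003432971078 [ 0.89343812 -0.40975268 -0.50293232]
[([270, 0, 101, 19, 1738], [320.4, 8.2]), ([175, 214, 144, 41, 2328], [248.0, 231.2]), ([340, 243, 83, 14, 264], [381.8, 244.5])]
handle 65 [[217.9, 213.1], [281.3, 213.8], [218.2, 227.7], [280.6, 228.3]]
handle 89 [[213.6, 229.2], [285.6, 229.9], [214.0, 245.4], [284.8, 246.1]]
tcp tip [[251.49810708 247.75522328]]
```

```bash
python3 - <<'E'
from h import *
im=cv2.imread("pics/w6_raw.png")
for r in(220,228,238): print(r,[f"{x}:{im[r,x,2]}" for x in range(196,308,3)])
print([f"{y}:{im[y,250].tolist()}" for y in range(200,256,3)])
E
```

```text
220 ['196:131', '199:131', '202:131', '205:132', '208:132', '211:131', '214:125', '217:27', '220:24', '223:24', '226:24', '229:24', '232:26', '235:25', '238:25', '241:25', '244:23', '247:25', '250:26', '253:25', '256:24', '259:24', '262:25', '265:25', '268:25', '271:24', '274:24', '277:25', '280:66', '283:129', '286:130', '289:129', '292:129', '295:129', '298:129', '301:129', '304:128', '307:128']
228 ['196:136', '199:135', '202:136', '205:136', '208:137', '211:135', '214:56', '217:48', '220:47', '223:46', '226:47', '229:46', '232:46', '235:45', '238:44', '241:45', '244:44', '247:43', '250:43', '253:42', '256:42', '259:41', '262:41', '265:40', '268:40', '271:39', '274:39', '277:38', '280:34', '283:117', '286:133', '289:133', '292:132', '295:131', '298:132', '301:131', '304:132', '307:133']
238 ['196:128', '199:128', '202:128', '205:128', '208:128', '211:127', '214:63', '217:59', '220:60', '223:59', '226:60', '229:62', '232:61', '235:61', '238:61', '241:61', '244:60', '247:61', '250:61', '253:62', '256:61', '259:61', '262:60', '265:61', '268:59', '271:61', '274:61', '277:60', '280:55', '283:100', '286:128', '289:128', '292:127', '295:127', '298:127', '301:126', '304:127', '307:127']
['200:[38, 81, 125]', '203:[39, 82, 128]', '206:[39, 82, 129]', '209:[39, 83, 129]', '212:[39, 82, 129]', '215:[11, 20, 34]', '218:[7, 15, 26]', '221:[7, 14, 26]', '224:[8, 16, 29]', '227:[10, 19, 34]', '230:[16, 30, 55]', '233:[17, 31, 58]', '236:[18, 33, 61]', '239:[18, 33, 61]', '242:[15, 29, 53]', '245:[26, 53, 86]', '248:[37, 78, 121]', '251:[39, 82, 128]', '254:[40, 84, 131]']
```

Emit:
arm_command([
  [-0.7,1.8,0],
  [0,0,-10],
  [0,0,-12],
  [0,0,-5],
  [0,0,-2.5],
  [0,0,0],
  [0,0,0],
  [0,0,0],
], twist=[0,0,0,0,0,0,0,0], gripper=[0.6,0.6,0.6,0.6,0.6,0.6,0.2,0], grip_force=45)

```text
clock: 15.9
tool_pos: [0.4736, 0.0045, 0.0832]
tcp_rot: [3.074, 0.646, 0.001]
contact_force: [0.2, 0.3, -0.1]
opening: 0.0425
gripper_force: 0.1
```

Emit:
arm_command([
  [0,0,0],
  [0,0,0],
  [0,0,0],
  [0,0,0],
  [0,0,0],
  [0,0,0],
  [0,0,0],
  [0,0,0],
], twist=[0,0,0,0,0,0,0,0], gripper=[-0.1,-0.2,-0.3,-0.3,-0.3,-0.3,-0.3,-0.3])

```text
clock: 16.7
tool_pos: [0.4742, 0.0034, 0.0837]
tcp_rot: [3.073, 0.645, 0.003]
contact_force: [-1.8, -12.2, 7.2]
opening: 0.0385
gripper_force: 44.3
```

Emit:
arm_command([
  [1.2,0.5,5.9],
  [1.4,0.6,5.8],
  [1.6,0.7,5.7],
  [1.8,0.8,5.7],
  [2.1,0.9,5.5],
  [2.3,1.0,5.5],
  [2.5,1.1,5.3],
  [2.7,1.2,5.2],
], twist=[0,0,0,0,0,0,0,0], gripper=[-0.3,-0.3,-0.3,-0.3,-0.3,-0.3,-0.3,-0.3])

```text
clock: 17.5
tool_pos: [0.4902, 0.0104, 0.1274]
tcp_rot: [3.073, 0.646, 0.003]
contact_force: [8.7, -9.6, -14.5]
opening: 0.0385
gripper_force: 46.9
```

```bash
cat > lid.py <<'E'
from h import *
import sys
m0=np.array([.5305,-.0105]);a=np.radians(-156.6);bx=np.array([np.cos(a),np.sin(a)]);by=np.array([-bx[1],bx[0]])
def L(th,r,q,h):  # lid frame (r up slope, q along y, h normal) mm -> world
    c,s=np.cos(th),np.sin(th); X=-88+r*c-h*s; Z=55+r*s+h*c
    return np.r_[m0+X/1e3*bx+q/1e3*by,Z/1e3]
E
python3 - <<'E'
from lid import *
s=env.read_state(); print(s["tool_pos"],s["opening"],s["contact_force"],s["gripper_force"])
snap("scene","s6")
for d in(0,10,20,25): print(d,[proj("scene",[L(np.radians(d),151,q,10)])[0].round(1).tolist() for q in(-85,85)])
im=cv2.imread("pics/s6_raw.png").astype(int)
p=[proj("scene",[L(np.radians(d),151,75,10)])[0].round().astype(int) for d in range(0,32,2)]
print([(2*i,im[q[1],q[0]].tolist()) for i,q in enumerate(p)])
E
```

```text
[0.49023734 0.01035043 0.12742951] 0.03853575047772318 [  8.74640446  -9.62693685 -14.48691388] 46.876214146614075
0 [[251.8, 146.5], [230.0, 194.7]]
10 [[253.1, 139.9], [230.9, 188.5]]
20 [[256.1, 133.7], [233.7, 182.8]]
25 [[258.3, 130.8], [235.9, 180.2]]
[(0, [49, 66, 84]), (2, [53, 73, 97]), (4, [49, 67, 88]), (6, [55, 73, 97]), (8, [55, 76, 101]), (10, [59, 83, 113]), (12, [58, 85, 114]), (14, [64, 94, 128]), (16, [63, 97, 131]), (18, [61, 93, 127]), (20, [60, 90, 125]), (22, [65, 95, 129]), (24, [63, 96, 130]), (26, [63, 95, 130]), (28, [63, 96, 132]), (30, [64, 97, 133])]
```

Emit:
arm_command([
  [3,1.3,5.1],
  [3.1,1.3,4.9],
  [3.4,1.5,4.8],
  [3.5,1.5,4.6],
  [3,1.3,3.6],
  [3,1.3,3.5],
  [0,0,0],
  [0,0,0],
], twist=[0,0,0,0,0,0,0,0], gripper=[-0.3,-0.3,-0.3,-0.3,-0.3,-0.3,-0.3,-0.3])

```text
clock: 18.35
tool_pos: [0.5091, 0.0185, 0.1539]
tcp_rot: [3.072, 0.646, 0.003]
contact_force: [6.8, -8.9, -9.4]
opening: 0.0385
gripper_force: 47.6
```

```bash
python3 - <<'E'
from lid import *
s=env.read_state(); print(s["tool_pos"],s["opening"],s["contact_force"],s["ft_torque"])
snap("scene","s7")
import cv2
im=cv2.imread("pics/s7_raw.png"); old=cv2.imread("pics/scene0_raw.png")
# lid side edge (q=85): brightness along the free-edge arc, for angle; edge between lid face and end
e=lambda d,r,h,q=70: proj("scene",[L(np.radians(d),r,q,h)])[0]
for d in range(20,46,3): print(d,e(d,151,10,85).round(1),e(d,151,0,85).round(1),e(d,0,10,85).round(1), im[tuple(e(d,149,10,80).round().astype(int)[::-1])].tolist(),im[tuple(e(d,154,10,80).round().astype(int)[::-1])].tolist())
E
```

```text
[0.50909702 0.01847368 0.15394598] 0.03847695164517902 [ 6.81142487 -8.94089485 -9.42817832] [-1.47221449 -0.86082906  0.01092529]
20 [233.7 182.8] [232.6 185. ] [291.4 210.7] [51, 69, 90] [62, 94, 128]
23 [235.  181.2] [233.6 183.3] [291.6 210.8] [52, 69, 90] [59, 87, 119]
26 [236.4 179.7] [234.8 181.7] [291.8 210.9] [49, 63, 82] [57, 85, 117]
29 [237.9 178.2] [236.1 180.2] [292. 211.] [53, 76, 101] [52, 71, 93]
32 [239.7 176.9] [237.6 178.7] [292.2 211.1] [63, 95, 132] [51, 73, 97]
35 [241.6 175.6] [239.3 177.3] [292.4 211.2] [64, 97, 135] [56, 83, 112]
38 [243.7 174.4] [241.2 176. ] [292.5 211.3] [63, 98, 138] [59, 89, 124]
41 [245.9 173.3] [243.2 174.8] [292.7 211.5] [66, 100, 141] [64, 99, 137]
44 [248.3 172.3] [245.4 173.6] [292.8 211.6] [65, 99, 139] [61, 95, 134]
```

Emit:
arm_command([
  [0,0,0],
  [0,0,0],
  [0,0,0],
  [0,0,0],
  [0,0,0],
  [0,0,5],
  [0,0,20],
  [0,0,30],
], twist=[0,0,0,0,0,0,0,0], gripper=[0,0.2,0.4,0.6,0.6,0.6,0.6,0.6])

```text
clock: 19.2
tool_pos: [0.5075, 0.0195, 0.2089]
tcp_rot: [-3.074, -0.646, 0.004]
contact_force: [-0.0, -0.6, 0.4]
opening: 0.0688
gripper_force: 0.0
```

Emit:
arm_command([
  [0,0,20],
  [0,0,20],
  [0,5,0],
  [0,20,0],
  [0,30,0],
  [0,40,0],
  [0,45,0],
  [0,45,0],
], twist=[0,0,0,3,3,3,4,0], gripper=[1,1,1,1,1,1,1,1])

```text
clock: 20.0
tool_pos: [0.5076, 0.2062, 0.2484]
tcp_rot: [2.981, 0.992, -0.001]
contact_force: [1.6, -0.1, -0.3]
opening: 0.0853
gripper_force: 0.0
```

```bash
python3 - <<'E'
from lid import *
s=env.read_state(); print(s["tool_pos"],s["tcp_rot"],s["opening"],s["contact_force"],s["joint_positions"].round(2))
snap("wrist","w8"); snap("top","t8"); snap("scene","s8")
# mirror segmentation (bluish-grey) near expected
for cam,n in(("wrist","w8"),("top","t8")):
    im=cv2.imread(f"pics/{n}_raw.png").astype(int); m=((im[:,:,0]>im[:,:,2]-2)&(im[:,:,0]>95)).astype(np.uint8)
    k,l,st,ce=cv2.connectedComponentsWithStats(m)
    p=proj(cam,[[.489,.2985,.012]])[0]; print(cam,"pred",p.round(1))
    for i in range(1,k):
        if st[i,4]>150: 
            rr=cv2.minAreaRect(np.argwhere(l==i)[:,::-1].astype(np.float32)); print(st[i].tolist(),ce[i].round(1),at(cam,rr[0],.012)[:2].round(4),[at(cam,q,.012)[:2].round(4).tolist() for q in cv2.boxPoints(rr)])
E
```

```text
[0.50759383 0.20618371 0.24844853] [ 2.98072145e+00  9.92355469e-01 -1.17926151e-03] 0.08532975050348732 [ 1.58896365 -0.07362873 -0.33577731] [ 0.27  0.38  1.74 -0.    1.03  1.19]
wrist pred [179.  126.8]
[244, 0, 42, 36, 1245] [264.2  15.1] [0.6432 0.2883] [[0.6435, 0.3163], [0.6699, 0.2811], [0.643, 0.2596], [0.6158, 0.2958]]
[150, 87, 47, 68, 2724] [173.6 120.6] [0.4903 0.3081] [[0.5055, 0.3501], [0.5373, 0.3123], [0.4742, 0.2637], [0.4401, 0.3037]]
top pred [129.1 225.9]
[128, 161, 15, 16, 188] [134.8 168.8] [0.6504 0.2883] [[0.6724, 0.3097], [0.6716, 0.2689], [0.6286, 0.2671], [0.6292, 0.3076]]
[424, 167, 88, 61, 3053] [468.  196.4] [ 0.5611 -0.6373] [[0.5992, -0.5133], [0.649, -0.747], [0.5227, -0.7644], [0.4764, -0.5336]]
[222, 213, 52, 28, 323] [246.1 226.3] [ 0.4896 -0.0287] [[0.4742, 0.0433], [0.5318, -0.089], [0.505, -0.1006], [0.4477, 0.0314]]
[343, 213, 25, 26, 252] [353.8 225.4] [ 0.4854 -0.3212] [[0.4859, -0.2768], [0.53, -0.3231], [0.4848, -0.3659], [0.4413, -0.3195]]
```

```bash
cat > mir.py <<'E'
from lid import *
s=env.read_state(); print(s["tool_pos"].round(4),s["tcp_rot"].round(3))
snap("wrist","w9")
im=cv2.imread("pics/w9_raw.png").astype(int); m=((im[:,:,0]>im[:,:,2]-2)&(im[:,:,0]>95)).astype(np.uint8)
k,l,st,ce=cv2.connectedComponentsWithStats(m)
for i in range(1,k):
    if st[i,4]>400:
        rr=cv2.minAreaRect(np.argwhere(l==i)[:,::-1].astype(np.float32)); b=np.array([at("wrist",q,.012)[:2] for q in cv2.boxPoints(rr)]); e=[b[1]-b[0],b[2]-b[1]]
        print(ce[i].round(1),at("wrist",rr[0],.012)[:2].round(4),[(np.linalg.norm(v).round(4),np.degrees(np.arctan2(v[1],v[0])).round(1)) for v in e])
E
python3 mir.py; python3 - <<'E'
from h import *
# residual-check: dish-era corners
im=cv2.imread("pics/top0_raw.png").astype(int)
x0,y0=105,200
d=np.abs(im-np.median(im[200:255,105:160].reshape(-1,3),0)).sum(2)[200:255,105:160]>45
k,l,st,ce=cv2.connectedComponentsWithStats(d.astype(np.uint8)); i=1+st[1:,4].argmax()
rr=cv2.minAreaRect(np.argwhere(l==i)[:,::-1].astype(np.float32)); print(st[i],np.array(rr[0])+[x0,y0],rr[1:])
import os; os.chdir("."); print(at("top",np.array(rr[0])+[x0,y0],.010)[:2])
E
```

```text
[0.5074 0.2067 0.2482] [-2.98e+00 -9.95e-01  2.00e-03]
[269.3  16.7] [0.6452 0.2841] [(np.float64(0.0461), np.float64(-53.0)), (np.float64(0.0365), np.float64(-141.0))]
[177.1 122.5] [0.49  0.304] [(np.float64(0.0522), np.float64(-50.5)), (np.float64(0.0801), np.float64(-142.8))]
[  8   8  34  37 200] [129.26000023 225.68000031] ((31.80000114440918, 21.600000381469727), 53.13010025024414)
[0.4898279  0.29892096]
```

Emit:
arm_command([
  [-2,15,0],
  [-2,20,-10],
  [-2,20,-10],
  [-2,20,-10],
  [-2,15,-10],
  [0,10,-5],
  [0,0,0],
  [0,0,0],
], twist=[0,0,0,0,0,0,0,0], gripper=[1,1,1,1,1,1,1,1], grip_force=25)

```text
clock: 21.0
tool_pos: [0.4983, 0.3042, 0.2042]
tcp_rot: [2.981, 0.99, -0.0]
contact_force: [0.7, -0.1, 0.0]
opening: 0.0851
gripper_force: 0.0
```

```bash
python3 mir.py
```

```text
[0.4983 0.3042 0.2042] [ 2.981  0.99  -0.   ]
[355.7  59.4] [0.6498 0.2862] [(np.float64(0.045), np.float64(-52.8)), (np.float64(0.0458), np.float64(-136.7))]
[247.  174.7] [0.4902 0.3026] [(np.float64(0.0455), np.float64(-51.2)), (np.float64(0.0744), np.float64(-140.2))]
```

Emit:
arm_command([
  [0,4.4,-20],
  [0,0,-35],
  [0,0,-40],
  [0,0,-40],
  [0,0,-30],
  [0,0,-15],
  [0,0,-8],
  [0,0,0],
], twist=[1,0,0,0,0,0,0,0], gripper=[0.55,0.55,0.55,0.55,0.55,0.55,0.55,0.55])

```text
clock: 21.85
tool_pos: [0.4984, 0.3087, 0.0162]
tcp_rot: [2.973, 1.015, 0.0]
contact_force: [-0.1, -0.2, -0.5]
opening: 0.0663
gripper_force: 0.0
```

Emit:
arm_command([
  [0,0,-0.5],
  [0,0,-0.5],
  [0,0,-0.5],
  [0,0,-0.5],
  [0,0,0],
  [0,0,0],
  [0,0,0],
  [0,0,0],
], twist=[0,0,0,0,0,0,0,0], gripper=[0.55,0.55,0.55,0.55,0.55,0.55,0.55,0.55])

```text
clock: 22.65
tool_pos: [0.4981, 0.3089, 0.014]
tcp_rot: [2.973, 1.016, -0.0]
contact_force: [-0.5, -0.5, -0.2]
opening: 0.0662
gripper_force: 0.0
```

Emit:
arm_command([
  [0,0,-0.5],
  [0,0,-0.5],
  [0,0,-0.5],
  [0,0,-0.5],
  [0,0,-0.5],
  [0,0,-0.5],
  [0,0,0],
  [0,0,0],
], twist=[0,0,0,0,0,0,0,0], gripper=[0.55,0.55,0.55,0.55,0.55,0.55,0.55,0.55])

```text
clock: 23.45
tool_pos: [0.4981, 0.3089, 0.011]
tcp_rot: [2.973, 1.016, 0.0]
contact_force: [0.9, -0.1, -0.0]
opening: 0.0661
gripper_force: 0.0
```

Emit:
arm_command([
  [0,0,-0.5],
  [0,0,-0.5],
  [0,0,-0.5],
  [0,0,-0.5],
  [0,0,-0.5],
  [0,0,-0.5],
  [0,0,0],
  [0,0,0],
], twist=[0,0,0,0,0,0,0,0], gripper=[0.55,0.55,0.55,0.55,0.55,0.55,0.55,0.55])

```text
clock: 24.25
tool_pos: [0.4981, 0.3089, 0.008]
tcp_rot: [2.973, 1.016, -0.0]
contact_force: [-0.3, -0.3, -0.1]
opening: 0.0665
gripper_force: 0.0
```

Emit:
arm_command([
  [0,0,0],
  [0,0,0],
  [0,0,0],
  [0,0,0],
  [0,0,0],
  [0,0,0],
  [0,0,0],
  [0,0,0],
], twist=[0,0,0,0,0,0,0,0], gripper=[0.45,0.35,0.25,0.1,0.1,0.1,0.1,0.1])

```text
clock: 25.05
tool_pos: [0.4983, 0.3088, 0.0083]
tcp_rot: [2.973, 1.016, 0.001]
contact_force: [-0.0, -1.5, 5.9]
opening: 0.0552
gripper_force: 27.0
```

Emit:
arm_command([
  [0,0,3],
  [0,0,10],
  [0,0,25],
  [0,0,35],
  [0,0,40],
  [0,0,40],
  [0,0,40],
  [0,0,20],
], twist=[0,0,0,0,0,0,0,0], gripper=[0.1,0.1,0.1,0.1,0.1,0.1,0.1,0.1])

```text
clock: 25.85
tool_pos: [0.4984, 0.3092, 0.2251]
tcp_rot: [-2.972, -1.016, -0.007]
contact_force: [1.1, -0.8, -2.3]
opening: 0.0555
gripper_force: 27.8
```

```bash
python3 - <<'E'
from lid import *
im=cv2.imread("pics/s8_raw.png"); h=cv2.cvtColor(im,cv2.COLOR_BGR2HSV)
m=((h[:,:,2]<70)&(h[:,:,1]>90)).astype(np.uint8); m[:, :200]=0; m[:,330:]=0; m[:110]=0; m[240:]=0
k,l,st,ce=cv2.connectedComponentsWithStats(m)
for i in range(1,k):
    if st[i,4]>15: print(st[i].tolist(),ce[i].round(1))
for d in(26,30,34,38):
    a=np.array([proj("scene",[L(np.radians(d),135+i,-35+j,z)])[0] for i in(-5,5) for j in(-20,20) for z in(10,34)])
    b=np.array([proj("scene",[L(np.radians(d),14+i,j,z)])[0] for i in(-4,4) for j in(-25,25) for z in(10,20)])
    c=[proj("scene",[L(np.radians(d),151,q,10)])[0].round(1).tolist() for q in(-85,85)]
    print(d,"handle",a.min(0).round(1),a.max(0).round(1),"ledge",b.min(0).round(1),b.max(0).round(1),"edge",c)
for y in(150,160,170,176,180,185): print(y,[f"{x}:{im[y,x,2]}" for x in range(228,262,2)])
E
```

```text
26 handle [254.  135.1] [266.5 153.6] ledge [291.8 171.2] [301.5 189.7] edge [[258.8, 130.3], [236.4, 179.7]]
30 handle [256.  133.5] [269.  151.9] ledge [292.3 171.3] [302.1 189.7] edge [[260.9, 128.1], [238.5, 177.8]]
34 handle [258.3 132. ] [271.8 150.3] ledge [292.8 171.3] [302.7 189.7] edge [[263.3, 126.1], [240.9, 176.0]]
38 handle [260.8 130.7] [274.8 148.9] ledge [293.4 171.5] [303.3 189.8] edge [[265.9, 124.3], [243.7, 174.4]]
150 ['228:181', '230:180', '232:178', '234:178', '236:175', '238:146', '240:130', '242:133', '244:136', '246:132', '248:119', '250:96', '252:121', '254:130', '256:129', '258:113', '260:97']
160 ['228:177', '230:181', '232:163', '234:131', '236:131', '238:135', '240:136', '242:131', '244:109', '246:96', '248:124', '250:128', '252:128', '254:126', '256:125', '258:126', '260:122']
170 ['228:147', '230:131', '232:134', '234:138', '236:136', '238:127', '240:98', '242:103', '244:121', '246:128', '248:131', '250:135', '252:135', '254:136', '256:128', '258:119', '260:120']
176 ['228:147', '230:145', '232:140', '234:134', '236:120', '238:90', '240:117', '242:132', '244:136', '246:136', '248:135', '250:137', '252:135', '254:130', '256:120', '258:118', '260:121']
180 ['228:152', '230:146', '232:127', '234:122', '236:86', '238:77', '240:82', '242:91', '244:114', '246:132', '248:134', '250:135', '252:132', '254:123', '256:118', '258:121', '260:124']
185 ['228:130', '230:130', '232:117', '234:83', '236:78', '238:80', '240:104', '242:110', '244:109', '246:105', '248:88', '250:87', '252:102', '254:116', '256:123', '258:123', '260:123']
```

```bash
python3 - <<'E'
from lid import *
s=env.read_state(); f=snap("wrist","w10"); t=s["tool_pos"]; print(t,s["tcp_rot"],s["opening"])
im=cv2.imread("pics/w10_raw.png")
u=np.array([np.cos(np.radians(37.7)),np.sin(np.radians(37.7))]); v=np.array([-u[1],u[0]])
# profile along +u at mirror top height
for q in(-15,0,15):
  r=[]
  for d in range(16,52,2):
    p=proj("wrist",[np.r_[t[:2]+d/1e3*u+q/1e3*v,t[2]+.0037]])[0].round().astype(int); r.append((d,*im[p[1],p[0]].tolist()))
  print(q,r)
print(proj("wrist",[np.r_[t[:2]+.032*u,t[2]+.0037]]))
E
```

```text
[0.4983612  0.30918379 0.22509034] [-2.97233191 -1.01570461 -0.00656059] 0.05546016948863981
-15 [(16, 123, 125, 120), (18, 125, 127, 121), (20, 123, 126, 120), (22, 124, 126, 120), (24, 124, 126, 121), (26, 99, 101, 97), (28, 94, 97, 96), (30, 91, 93, 94), (32, 49, 50, 51), (34, 61, 65, 67), (36, 108, 119, 125), (38, 115, 127, 133), (40, 117, 129, 135), (42, 120, 133, 139), (44, 119, 131, 137), (46, 116, 127, 133), (48, 118, 130, 136), (50, 118, 130, 137)]
0 [(16, 123, 126, 120), (18, 124, 126, 121), (20, 123, 125, 120), (22, 122, 125, 119), (24, 124, 127, 121), (26, 88, 90, 88), (28, 92, 94, 93), (30, 89, 91, 91), (32, 50, 51, 51), (34, 67, 72, 75), (36, 113, 125, 131), (38, 115, 126, 132), (40, 111, 122, 128), (42, 113, 124, 130), (44, 120, 132, 138), (46, 115, 127, 133), (48, 112, 124, 129), (50, 116, 127, 133)]
15 [(16, 124, 126, 121), (18, 123, 125, 120), (20, 123, 125, 120), (22, 123, 126, 120), (24, 124, 127, 121), (26, 87, 89, 86), (28, 92, 95, 92), (30, 86, 89, 89), (32, 49, 51, 51), (34, 81, 89, 93), (36, 116, 128, 134), (38, 116, 128, 134), (40, 115, 127, 134), (42, 120, 132, 139), (44, 123, 136, 142), (46, 120, 132, 138), (48, 118, 130, 136), (50, 121, 133, 139)]
[[251.63253512 199.06398516]]
```

Emit:
arm_command([
  [4,-15,0],
  [8,-30,0],
  [11,-40,0],
  [12,-40,0],
  [12,-40,0],
  [12,-40,0],
  [11,-40,0],
  [8,-30,0],
], twist=[0,-2,-2,-3,-3,-3,-1.3,0], gripper=[0.1,0.1,0.1,0.1,0.1,0.1,0.1,0.1])

```text
clock: 26.7
tool_pos: [0.5757, 0.0308, 0.2192]
tcp_rot: [-3.076, -0.634, 0.004]
contact_force: [-0.2, 1.0, -1.6]
opening: 0.0552
gripper_force: 27.8
```

Emit:
arm_command([
  [5,-15,-5],
  [2,-6,-15],
  [0,0,-20],
  [0,0,-20],
  [0,0,-10],
  [0,0,-5],
  [0,0,0],
  [0,0,0],
], twist=[0,0,0,0,0,0,0,0], gripper=[0.1,0.1,0.1,0.1,0.1,0.1,0.1,0.1])

```text
clock: 27.5
tool_pos: [0.5833, 0.013, 0.1465]
tcp_rot: [3.076, 0.638, 0.001]
contact_force: [0.5, -0.6, -2.1]
opening: 0.0553
gripper_force: 27.7
```

```bash
python3 - <<'E'
from lid import *
s=env.read_state(); f=snap("wrist","w11"); t=s["tool_pos"]; print(t,s["tcp_rot"],s["opening"],s["contact_force"],s["joint_positions"].round(2))
im=cv2.imread("pics/w11_raw.png")
# ledge: dark bar; compare with model
h=cv2.cvtColor(im,cv2.COLOR_BGR2HSV); m=((h[:,:,2]<80)&(h[:,:,0]<15)&(h[:,:,1]>120)).astype(np.uint8)
k,l,st,ce=cv2.connectedComponentsWithStats(m); print([(a.tolist(),c.round(1).tolist()) for a,c in zip(st,ce) if 60<a[4]<9000])
for d in(31,33,35):
  print(d,"ledge top",[proj("wrist",[L(np.radians(d),14+i,j,20)])[0].round(1).tolist() for i in(-4,4) for j in(-25,25)],[proj("wrist",[L(np.radians(d),r,j,10)])[0].round(1).tolist() for r in(0,18) for j in(-85,85)])
E
```

```text
[0.58332045 0.01298221 0.14650846] [3.07587991e+00 6.38028323e-01 1.01714402e-03] 0.055300215402708464 [ 0.47128036 -0.58092599 -2.11917763] [-0.09  0.54  1.76 -0.    0.83  1.07]
[([505, 139, 7, 33, 171], [508.6, 155.8]), ([145, 141, 216, 10, 1644], [254.6, 145.3]), ([214, 163, 75, 17, 1263], [250.8, 171.0]), ([303, 282, 15, 63, 119], [310.9, 314.9])]
31 ledge top [[214.6, 163.6], [289.0, 163.6], [214.3, 175.0], [289.4, 175.0]] [[132.8, 154.9], [370.4, 154.9], [130.3, 179.1], [373.0, 179.1]]
33 ledge top [[214.6, 162.4], [289.0, 162.4], [214.2, 173.7], [289.4, 173.7]] [[132.8, 154.4], [370.4, 154.4], [130.1, 178.4], [373.3, 178.4]]
35 ledge top [[214.6, 161.2], [289.0, 161.3], [214.1, 172.4], [289.5, 172.4]] [[132.9, 154.0], [370.3, 154.0], [129.8, 177.6], [373.5, 177.6]]
```

Emit:
arm_command([
  [0,0,-7],
  [0,0,-6],
  [0,0,-2],
  [0,0,-2],
  [0,0,-1.5],
  [0,0,-1.5],
  [0,0,-1.5],
  [0,0,0],
], twist=[0,0,0,0,0,0,0,0], gripper=[0.1,0.1,0.1,0.1,0.1,0.1,0.1,0.1], grip_force=20)

```text
clock: 28.35
tool_pos: [0.5835, 0.0128, 0.1249]
tcp_rot: [3.076, 0.638, 0.002]
contact_force: [1.5, 0.3, 2.9]
opening: 0.0549
gripper_force: 28.3
```

Emit:
arm_command([
  [-0.1,0,-1],
  [-0.1,0,-1],
  [-0.1,-0.1,-1],
  [-0.1,0,-1],
  [-0.1,-0.1,-1],
  [-0.1,0,-1],
  [0,0,0],
  [0,0,0],
], twist=[0,0,0,0,0,0,0,0], gripper=[0.1,0.1,0.1,0.1,0.1,0.1,0.1,0.1])

```text
clock: 29.15
tool_pos: [0.5834, 0.0127, 0.1188]
tcp_rot: [3.076, 0.638, 0.004]
contact_force: [6.1, 0.9, 2.8]
opening: 0.0556
gripper_force: 28.5
```

```bash
cat > chk.py <<'E'
from lid import *
s=env.read_state(); f=snap("wrist","wc"); snap("scene","sc"); t=s["tool_pos"]; print(t.round(4),s["opening"],s["contact_force"].round(1))
im=cv2.imread("pics/wc_raw.png"); h=cv2.cvtColor(im,cv2.COLOR_BGR2HSV); m=((h[:,:,2]<80)&(h[:,:,0]<15)&(h[:,:,1]>120)).astype(np.uint8)
k,l,st,ce=cv2.connectedComponentsWithStats(m); print([(a.tolist()) for a,c in zip(st,ce) if 60<a[4]<9000])
for d in(29,33): print(d,"ledge top",[proj("wrist",[L(np.radians(d),14+i,j,20)])[0].round(1).tolist() for i in(-4,4) for j in(-25,25)])
# bottom-edge of mirror for tilts
c=-bx
for phi in(0,10,20,27,33):
    p=np.radians(phi); al=np.r_[-c*np.cos(p),np.sin(p)]; n=np.r_[c*np.sin(p),np.cos(p)]
    e=t-[0,0,.0023]-.0313*al+.006*n; b=t-[0,0,.0023]-.0313*al-.006*n
    print(phi,proj("wrist",[e,b]).round(1).tolist())
print([f"{y}:{im[y,251].tolist()}" for y in range(150,250,3)])
a=cv2.imread("pics/sc_raw.png")
for y in(150,160,170): print(y,[f"{x}:{a[y,x,2]}" for x in range(234,260,2)])
E
python3 chk.py
```

```text
[0.5834 0.0127 0.1188] 0.05564871318536633 [6.1 0.9 2.8]
[[126, 146, 250, 12, 2324], [208, 173, 86, 19, 1578], [305, 284, 13, 60, 90]]
29 ledge top [[209.0, 175.0], [294.4, 175.0], [208.6, 188.3], [294.8, 188.3]]
33 ledge top [[208.9, 172.3], [294.5, 172.3], [208.4, 185.5], [295.0, 185.4]]
0 [[251.9, 200.0], [251.7, 191.9]]
10 [[251.8, 194.9], [251.6, 191.5]]
20 [[251.7, 192.1], [251.5, 193.1]]
27 [[251.6, 191.4], [251.4, 195.2]]
33 [[251.6, 191.6], [251.4, 197.6]]
['150:[15, 32, 52]', '153:[12, 28, 48]', '156:[14, 32, 53]', '159:[35, 74, 117]', '162:[35, 74, 117]', '165:[28, 60, 96]', '168:[30, 64, 102]', '171:[28, 60, 96]', '174:[13, 29, 52]', '177:[13, 27, 50]', '180:[14, 28, 50]', '183:[13, 27, 50]', '186:[11, 22, 40]', '189:[8, 17, 30]', '192:[26, 55, 87]', '195:[34, 43, 56]', '198:[58, 60, 60]', '201:[110, 112, 110]', '204:[123, 122, 117]', '207:[123, 122, 117]', '210:[146, 149, 143]', '213:[160, 164, 156]', '216:[160, 163, 156]', '219:[160, 163, 156]', '222:[160, 163, 156]', '225:[160, 163, 156]', '228:[159, 162, 156]', '231:[160, 163, 156]', '234:[159, 162, 155]', '237:[158, 161, 155]', '240:[159, 162, 156]', '243:[159, 163, 156]', '246:[159, 162, 155]', '249:[159, 162, 155]']
150 ['234:189', '236:186', '238:154', '240:139', '242:142', '244:144', '246:141', '248:125', '250:101', '252:131', '254:138', '256:136', '258:112']
160 ['234:140', '236:139', '238:144', '240:145', '242:137', '244:114', '246:104', '248:131', '250:135', '252:136', '254:134', '256:133', '258:132']
170 ['234:145', '236:144', '238:136', '240:103', '242:112', '244:128', '246:135', '248:140', '250:142', '252:144', '254:144', '256:135', '258:125']
```

```bash
python3 - <<'E'
from lid import *
for n in("w10","w11","wc"):
    im=cv2.imread(f"pics/{n}_raw.png").astype(int)
    b=im[:,:,0]-im[:,:,2]
    out=[]
    for y in range(196,226,3):
        x=np.nonzero((b[y,150:350]>-5)&(im[y,150:350,0]>70))[0]+150; out.append((y,x.min(),x.max()) if len(x) else (y,))
    print(n,out); print([f"{y}:{im[y,251,0]}" for y in range(186,222,1)])
E
```

```text
w10 [(196,), (199,), (202, np.int64(190), np.int64(307)), (205, np.int64(189), np.int64(307)), (208, np.int64(189), np.int64(307)), (211, np.int64(189), np.int64(307)), (214, np.int64(189), np.int64(307)), (217, np.int64(190), np.int64(307)), (220, np.int64(190), np.int64(307)), (223, np.int64(190), np.int64(306))]
['186:115', '187:116', '188:117', '189:117', '190:115', '191:111', '192:109', '193:107', '194:96', '195:67', '196:46', '197:46', '198:48', '199:49', '200:53', '201:65', '202:81', '203:89', '204:91', '205:91', '206:93', '207:92', '208:92', '209:93', '210:93', '211:92', '212:90', '213:108', '214:121', '215:123', '216:123', '217:123', '218:124', '219:123', '220:124', '221:123']
w11 [(196,), (199,), (202, np.int64(191), np.int64(307)), (205, np.int64(189), np.int64(308)), (208, np.int64(189), np.int64(308)), (211, np.int64(190), np.int64(308)), (214, np.int64(190), np.int64(308)), (217, np.int64(190), np.int64(307)), (220, np.int64(190), np.int64(307)), (223, np.int64(190), np.int64(307))]
['186:25', '187:25', '188:24', '189:26', '190:26', '191:25', '192:27', '193:28', '194:33
[... 316 characters left out ...]
64(192), np.int64(306)), (202, np.int64(191), np.int64(307)), (205, np.int64(190), np.int64(307)), (208, np.int64(191), np.int64(307)), (211, np.int64(191), np.int64(307)), (214, np.int64(191), np.int64(307)), (217, np.int64(191), np.int64(306)), (220, np.int64(191), np.int64(306)), (223, np.int64(191), np.int64(307))]
['186:11', '187:8', '188:8', '189:8', '190:15', '191:24', '192:26', '193:26', '194:27', '195:34', '196:40', '197:44', '198:58', '199:85', '200:100', '201:110', '202:117', '203:122', '204:123', '205:124', '206:123', '207:123', '208:124', '209:127', '210:146', '211:159', '212:160', '213:160', '214:160', '215:161', '216:160', '217:160', '218:160', '219:160', '220:160', '221:159']
```

Emit:
arm_command([
  [0,0,-1],
  [0,0,-1],
  [-0.1,0,-1],
  [-0.2,-0.1,-1],
  [-0.2,-0.1,-1],
  [-0.2,-0.1,-1],
  [-0.3,-0.1,-1],
  [0,0,0],
], twist=[0,0,0,0,0,0,0,0], gripper=[0.1,0.1,0.1,0.1,0.1,0.1,0.1,0.1])

```text
clock: 30.05
tool_pos: [0.5825, 0.0123, 0.1117]
tcp_rot: [3.076, 0.638, 0.004]
contact_force: [6.2, 2.3, 2.3]
opening: 0.055
gripper_force: 28.9
```

```bash
python3 chk.py
```

```text
[0.5825 0.0123 0.1117] 0.055038119471880115 [6.2 2.3 2.3]
[[120, 146, 260, 13, 2509], [206, 175, 90, 19, 1680], [307, 286, 11, 58, 84]]
29 ledge top [[207.3, 176.4], [296.3, 176.4], [206.9, 190.3], [296.7, 190.3]]
33 ledge top [[207.2, 173.7], [296.3, 173.7], [206.7, 187.4], [297.0, 187.3]]
0 [[252.0, 200.0], [251.7, 191.9]]
10 [[251.9, 194.9], [251.6, 191.5]]
20 [[251.8, 192.1], [251.5, 193.1]]
27 [[251.7, 191.4], [251.5, 195.2]]
33 [[251.6, 191.6], [251.4, 197.6]]
['150:[15, 32, 52]', '153:[14, 30, 49]', '156:[13, 30, 48]', '159:[35, 74, 116]', '162:[35, 75, 118]', '165:[25, 54, 85]', '168:[31, 66, 105]', '171:[28, 61, 99]', '174:[25, 54, 88]', '177:[15, 28, 51]', '180:[13, 27, 50]', '183:[14, 27, 50]', '186:[13, 27, 50]', '189:[8, 17, 30]', '192:[12, 28, 47]', '195:[30, 47, 67]', '198:[93, 94, 94]', '201:[127, 122, 118]', '204:[129, 124, 119]', '207:[147, 146, 141]', '210:[167, 170, 163]', '213:[167, 170, 163]', '216:[167, 170, 162]', '219:[167, 170, 163]', '222:[166, 170, 163]', '225:[166, 170, 162]', '228:[166, 170, 163]', '231:[165, 169, 162]', '234:[166, 169, 162]', '237:[166, 168, 162]', '240:[165, 168, 161]', '243:[165, 168, 161]', '246:[165, 168, 161]', '249:[165, 168, 161]']
150 ['234:188', '236:188', '238:154', '240:139', '242:142', '244:144', '246:140', '248:125', '250:104', '252:132', '254:140', '256:133', '258:101']
160 ['234:138', '236:139', '238:144', '240:144', '242:140', '244:115', '246:108', '248:133', '250:137', '252:136', '254:133', '256:133', '258:134']
170 ['234:146', '236:144', '238:136', '240:104', '242:116', '244:131', '246:137', '248:139', '250:142', '252:143', '254:143', '256:133', '258:125']
```

Emit:
arm_command([
  [0,0,0],
  [0,0,0],
  [0,0,0],
  [0,0,-0.5],
  [-0.1,0,-0.5],
  [-0.1,0,-0.5],
  [-0.1,-0.1,-0.5],
  [0,0,0],
], twist=[0,0,0,0,0,0,0,0], gripper=[0.2,0.24,0.26,0.26,0.26,0.26,0.26,0.26], grip_force=20)

```text
clock: 30.95
tool_pos: [0.5822, 0.0122, 0.1098]
tcp_rot: [3.076, 0.638, 0.004]
contact_force: [7.4, 1.0, 2.2]
opening: 0.0555
gripper_force: 29.0
```

```bash
python3 chk.py | head -4; python3 - <<'E'
from lid import *
im=cv2.imread("pics/wc_raw.png").astype(int); print([f"{y}:{im[y,251,0]}" for y in range(186,222,1)])
E
```

```text
[0.5822 0.0122 0.1098] 0.05550971487188556 [7.4 1.  2.2]
[[119, 146, 263, 13, 2551], [206, 175, 97, 21, 1748], [308, 288, 10, 55, 77]]
29 ledge top [[206.9, 176.8], [296.8, 176.8], [206.4, 190.9], [297.3, 190.9]]
33 ledge top [[206.8, 174.0], [296.9, 174.0], [206.2, 187.9], [297.6, 187.9]]
['186:12', '187:14', '188:13', '189:10', '190:6', '191:8', '192:9', '193:19', '194:27', '195:31', '196:50', '197:80', '198:101', '199:114', '200:125', '201:129', '202:128', '203:129', '204:129', '205:130', '206:137', '207:157', '208:168', '209:169', '210:169', '211:168', '212:169', '213:169', '214:168', '215:169', '216:168', '217:168', '218:168', '219:168', '220:168', '221:168']
```

```bash
cat > phi.py <<'E'
from lid import *
from scipy.optimize import least_squares
def rows(t,phi,s,w):
    p=np.radians(phi); al=np.r_[bx*np.cos(p),np.sin(p)]; n=np.r_[-bx*np.sin(p),np.cos(p)]
    o=t-[0,0,.0023]+np.array([0,0,s/1e3])
    return proj("wrist",[o-.0313*al+.006*n, o-(.0313-w)*al+.006*n, o-.0313*al-.006*n])[:,1]
if __name__=="__main__":
    t=np.array([.5822,.0122,.1098])
    for phi in(0,5,10,15,20,25):
        print(phi,[(s,(rows(t,phi,s,.0055)+[1.2,1.2,1.2]).round(1).tolist()) for s in(0,4,8)])
E
python3 phi.py
```

```text
0 [(0, [201.3, 212.9, 193.1]), (4, [204.3, 216.3, 195.7]), (8, [207.6, 219.8, 198.4])]
5 [(0, [198.5, 210.2, 192.7]), (4, [201.4, 213.4, 195.2]), (8, [204.4, 216.9, 197.9])]
10 [(0, [196.2, 208.0, 192.8]), (4, [199.0, 211.1, 195.3]), (8, [201.9, 214.4, 197.9])]
15 [(0, [194.5, 206.2, 193.4]), (4, [197.2, 209.2, 195.8]), (8, [200.0, 212.4, 198.4])]
20 [(0, [193.4, 204.9, 194.4]), (4, [196.0, 207.9, 196.8]), (8, [198.7, 210.9, 199.3])]
25 [(0, [192.8, 204.1, 195.8]), (4, [195.3, 206.9, 198.2]), (8, [198.0, 209.9, 200.7])]
```

```bash
cat > tilt.py <<'E'
from lid import *
def meas(n):
    im=cv2.imread(f"pics/{n}_raw.png").astype(float); out=[]
    for y in range(200,236,5):
        r=im[y-1:y+2,:,0].mean(0); ok=r>95
        x=251
        a=x
        while ok[a-1]: a-=1
        b=x
        while ok[b+1]: b+=1
        f=lambda i,j:i+(95-r[i])/(r[j]-r[i])*(j-i)
        out.append((y,round(f(a-1,a),1),round(f(b+1,b),1)))
    return out
if __name__=="__main__":
    for n in("w11","wc"): print(n,[(y,round(b-a,1)) for y,a,b in meas(n)])
    t=env.read_state()["tool_pos"]
    for phi in(0,10,20,30):
        p=np.radians(phi); al=np.r_[bx*np.cos(p),np.sin(p)]; nn=np.r_[-bx*np.sin(p),np.cos(p)]; q=np.r_[by,0]
        print(phi,[(lambda A:(A[0,1].round(),(abs(A[0,0]-A[1,0])).round(1)))(proj("wrist",[t-[0,0,.0023]-d*al+.006*nn+k*q for k in(-.028,.028)])) for d in(.031,.026,.021,.016,.012)])
E
python3 tilt.py
```

```text
w11 [(200, np.float64(-inf)), (205, np.float64(118.8)), (210, np.float64(118.3)), (215, np.float64(118.0)), (220, np.float64(117.1)), (225, np.float64(116.7)), (230, np.float64(116.1)), (235, np.float64(115.0))]
wc [(200, np.float64(113.3)), (205, np.float64(113.7)), (210, np.float64(113.7)), (215, np.float64(113.7)), (220, np.float64(113.6)), (225, np.float64(113.6)), (230, np.float64(113.5)), (235, np.float64(113.4))]
0 [(np.float64(201.0), np.float64(126.4)), (np.float64(211.0), np.float64(125.0)), (np.float64(222.0), np.float64(123.7)), (np.float64(232.0), np.float64(122.4)), (np.float64(240.0), np.float64(121.3))]
10 [(np.float64(196.0), np.float64(121.8)), (np.float64(206.0), np.float64(121.3)), (np.float64(217.0), np.float64(120.7)), (np.float64(228.0), np.float64(120.2)), (np.float64(236.0), np.float64(119.8))]
20 [(np.float64(193.0), np.float64(117.3)), (np.float64(203.0), np.float64(117.5)), (np.float64(214.0), np.float64(117.7)), (np.float64(224.0), np.float64(117.9)), (np.float64(233.0), np.float64(118.1))]
30 [(np.float64(192.0), np.float64(113.0)), (np.float64(202.0), np.float64(113.8)), (np.float64(212.0), np.float64(114.7)), (np.float64(222.0), np.float64(115.6)), (np.float64(231.0), np.float64(116.3))]tilt.py:11: RuntimeWarning: divide by zero encountered in scalar divide
  f=lambda i,j:i+(95-r[i])/(r[j]-r[i])*(j-i)
```

Emit:
arm_command([
  [-0.2,-0.1,-0.8],
  [-0.2,-0.1,-0.8],
  [-0.3,-0.1,-0.8],
  [-0.3,-0.1,-0.8],
  [-0.3,-0.1,-0.8],
  [-0.3,-0.1,-0.8],
  [0,0,0],
  [0,0,0],
], twist=[0,0,0,0,0,0,0,0], gripper=[0.26,0.26,0.26,0.26,0.26,0.26,0.26,0.26])

```text
clock: 31.85
tool_pos: [0.5807, 0.0116, 0.105]
tcp_rot: [3.075, 0.638, 0.004]
contact_force: [7.4, 0.7, 1.7]
opening: 0.0553
gripper_force: 29.2
```

```bash
python3 chk.py | grep -v '^\[.1'; python3 tilt.py 2>/dev/null
```

```text
[0.5807 0.0116 0.105 ] 0.05530713666210396 [7.4 0.7 1.7]
29 ledge top [[205.6, 176.2], [298.3, 176.2], [205.2, 190.7], [298.9, 190.7]]
33 ledge top [[205.5, 173.4], [298.4, 173.3], [204.9, 187.6], [299.1, 187.6]]
0 [[251.9, 200.0], [251.7, 191.9]]
10 [[251.8, 194.9], [251.5, 191.5]]
20 [[251.7, 192.1], [251.5, 193.1]]
27 [[251.6, 191.4], [251.4, 195.2]]
33 [[251.5, 191.6], [251.3, 197.6]]
150 ['234:189', '236:188', '238:155', '240:138', '242:143', '244:145', '246:141', '248:125', '250:107', '252:134', '254:139', '256:122', '258:89']
160 ['234:139', '236:140', '238:143', '240:145', '242:138', '244:116', '246:114', '248:134', '250:137', '252:135', '254:134', '256:133', '258:133']
170 ['234:147', '236:145', '238:135', '240:108', '242:119', '244:132', '246:135', '248:141', '250:143', '252:145', '254:144', '256:133', '258:126']
w11 [(200, np.float64(-inf)), (205, np.float64(118.8)), (210, np.float64(118.3)), (215, np.float64(118.0)), (220, np.float64(117.1)), (225, np.float64(116.7)), (230, np.float64(116.1)), (235, np.float64(115.0))]
wc [(200, np.float64(112.0)), (205, np.float64(112.4)
[... 273 characters left out ...]
123.7)), (np.float64(232.0), np.float64(122.3)), (np.float64(240.0), np.float64(121.3))]
10 [(np.float64(196.0), np.float64(121.8)), (np.float64(206.0), np.float64(121.3)), (np.float64(217.0), np.float64(120.7)), (np.float64(227.0), np.float64(120.2)), (np.float64(236.0), np.float64(119.7))]
20 [(np.float64(193.0), np.float64(117.3)), (np.float64(203.0), np.float64(117.5)), (np.float64(214.0), np.float64(117.7)), (np.float64(224.0), np.float64(117.9)), (np.float64(233.0), np.float64(118.0))]
30 [(np.float64(192.0), np.float64(113.0)), (np.float64(202.0), np.float64(113.8)), (np.float64(212.0), np.float64(114.7)), (np.float64(222.0), np.float64(115.5)), (np.float64(231.0), np.float64(116.2))]
```

Emit:
arm_command([
  [0,0,-0.5],
  [0.2,0.1,-0.5],
  [0.2,0.1,-0.5],
  [0.2,0.1,-0.5],
  [0,0,0],
  [0,0,0],
  [0,0,0],
  [0,0,0],
], twist=[0,0,0,0,0,0,0,0], gripper=[0.26,0.26,0.26,0.26,0.27,0.275,0.28,0.285])

```text
clock: 32.75
tool_pos: [0.5804, 0.0117, 0.1028]
tcp_rot: [3.076, 0.638, 0.001]
contact_force: [5.2, -2.7, 2.7]
opening: 0.0554
gripper_force: 29.4
```

```bash
python3 chk.py | head -4; python3 tilt.py 2>/dev/null|sed -n 2p
```

```text
[0.5804 0.0117 0.1028] 0.05537283046847175 [ 5.2 -2.7  2.7]
[[115, 145, 274, 13, 2714], [204, 175, 99, 21, 1912], [309, 289, 9, 50, 65]]
29 ledge top [[205.5, 176.6], [299.6, 176.6], [205.0, 191.4], [300.1, 191.4]]
33 ledge top [[205.4, 173.7], [299.7, 173.7], [204.8, 188.2], [300.4, 188.2]]
wc [(200, np.float64(111.3)), (205, np.float64(111.6)), (210, np.float64(111.7)), (215, np.float64(111.8)), (220, np.float64(112.1)), (225, np.float64(112.2)), (230, np.float64(112.3)), (235, np.float64(112.2))]
```

Emit:
arm_command([
  [0,0,-0.4],
  [0,0,-0.4],
  [0,0,-0.4],
  [0,0,-0.4],
  [0,0,0],
  [0,0,0],
  [0,0,0],
  [0,0,0],
], twist=[0,0,0,0,0,0,0,0], gripper=[0.285,0.285,0.285,0.285,0.285,0.288,0.291,0.294])

```text
clock: 33.65
tool_pos: [0.5801, 0.0119, 0.1011]
tcp_rot: [-3.076, -0.638, 0.0]
contact_force: [2.2, -2.3, 2.6]
opening: 0.0556
gripper_force: 26.1
```

```bash
python3 chk.py | head -4; python3 tilt.py 2>/dev/null|sed -n 2p
```

```text
[0.5801 0.0119 0.1011] 0.05556729110518752 [ 2.2 -2.3  2.6]
[[114, 145, 275, 13, 2814], [205, 176, 95, 21, 1875], [309, 290, 9, 47, 63]]
29 ledge top [[205.6, 177.1], [300.7, 177.1], [205.1, 192.0], [301.2, 192.0]]
33 ledge top [[205.5, 174.1], [300.8, 174.1], [204.9, 188.8], [301.5, 188.8]]
wc [(200, np.float64(110.5)), (205, np.float64(111.2)), (210, np.float64(111.3)), (215, np.float64(111.5)), (220, np.float64(111.7)), (225, np.float64(111.9)), (230, np.float64(112.2)), (235, np.float64(112.0))]
```

Emit:
arm_command([
  [0,0,0],
  [0,0,0],
  [0,0,0],
  [0,0,0],
  [0,0,0],
  [0,0,0],
  [0,0,0],
  [0,0,0],
], twist=[0,0,0,0,0,0,0,0], gripper=[0.295,0.296,0.297,0.298,0.299,0.3,0.301,0.302])

```text
clock: 34.55
tool_pos: [0.5801, 0.012, 0.101]
tcp_rot: [-3.076, -0.638, 0.0]
contact_force: [1.4, -1.0, 0.4]
opening: 0.0558
gripper_force: 14.2
```

```bash
python3 chk.py | head -4; python3 tilt.py 2>/dev/null|sed -n 2p
```

```text
[0.5801 0.012  0.101 ] 0.05578128545235523 [ 1.4 -1.   0.4]
[[115, 145, 275, 13, 2887], [196, 176, 104, 21, 1916]]
29 ledge top [[205.6, 177.2], [300.7, 177.2], [205.1, 192.1], [301.2, 192.1]]
33 ledge top [[205.5, 174.3], [300.8, 174.3], [204.9, 188.9], [301.5, 188.9]]
wc [(200, np.float64(110.5)), (205, np.float64(111.2)), (210, np.float64(111.3)), (215, np.float64(111.6)), (220, np.float64(111.7)), (225, np.float64(111.9)), (230, np.float64(112.2)), (235, np.float64(112.1))]
```

Emit:
arm_command([
  [0,0,-0.3],
  [0,0,-0.3],
  [0,0,0],
  [0,0,0],
  [0,0,0],
  [0,0,0],
  [0,0,0],
  [0,0,0],
], twist=[0,0,0,0,0,0,0,0], gripper=[0.303,0.304,0.305,0.3055,0.306,0.3065,0.307,0.3075])

```text
clock: 35.45
tool_pos: [0.5801, 0.0119, 0.1005]
tcp_rot: [-3.076, -0.638, 0.0]
contact_force: [-0.6, -0.4, -0.7]
opening: 0.0556
gripper_force: 6.4
```

```bash
python3 chk.py | head -4; python3 tilt.py 2>/dev/null|sed -n 2p
```

```text
[0.5801 0.0119 0.1005] 0.05563759143292376 [-0.6 -0.4 -0.7]
[[113, 145, 277, 13, 2969], [197, 176, 103, 21, 1898]]
29 ledge top [[205.4, 177.5], [300.8, 177.5], [205.0, 192.4], [301.4, 192.4]]
33 ledge top [[205.3, 174.5], [300.9, 174.5], [204.7, 189.2], [301.7, 189.2]]
wc [(200, np.float64(110.3)), (205, np.float64(111.1)), (210, np.float64(111.3)), (215, np.float64(111.5)), (220, np.float64(111.7)), (225, np.float64(111.8)), (230, np.float64(112.1)), (235, np.float64(112.0))]
```

Emit:
arm_command([
  [0,0,-0.3],
  [0,0,-0.3],
  [0,0,-0.3],
  [0,0,0],
  [0,0,0],
  [0,0,0],
  [0,0,0],
  [0,0,0],
], twist=[0,0,0,0,0,0,0,0], gripper=[0.3078,0.3081,0.3084,0.3087,0.309,0.3093,0.3096,0.3099])

```text
clock: 36.35
tool_pos: [0.5802, 0.0119, 0.0996]
tcp_rot: [3.076, 0.638, 0.0]
contact_force: [0.2, -0.2, -2.0]
opening: 0.0559
gripper_force: 2.8
```

```bash
python3 chk.py | head -4; python3 tilt.py 2>/dev/null|sed -n 2p
```

```text
[0.5802 0.0119 0.0996] 0.055852630877278424 [ 0.2 -0.2 -2. ]
[[112, 145, 277, 14, 2931], [197, 177, 103, 20, 1858], [362, 277, 50, 14, 67], [309, 287, 10, 52, 73]]
29 ledge top [[205.1, 178.0], [301.0, 178.0], [204.6, 193.1], [301.5, 193.1]]
33 ledge top [[205.0, 175.0], [301.1, 175.0], [204.4, 189.9], [301.8, 189.8]]
wc [(200, np.float64(109.8)), (205, np.float64(110.7)), (210, np.float64(111.1)), (215, np.float64(111.3)), (220, np.float64(111.6)), (225, np.float64(111.7)), (230, np.float64(112.0)), (235, np.float64(112.0))]
```

Emit:
arm_command([
  [0,0,-0.3],
  [0,0,-0.3],
  [0,0,0],
  [0,0,0],
  [0,0,0],
  [0,0,0],
  [0,0,0],
  [0,0,0],
], twist=[0,0,0,0,0,0,0,0], gripper=[0.3101,0.3104,0.3107,0.311,0.3113,0.3116,0.3119,0.3122])

```text
clock: 37.25
tool_pos: [0.5802, 0.0119, 0.0991]
tcp_rot: [3.076, 0.638, 0.0]
contact_force: [-0.3, 1.6, 0.2]
opening: 0.0561
gripper_force: 0.2
```

```bash
python3 chk.py | head -4; python3 tilt.py 2>/dev/null|sed -n 2p
```

```text
[0.5802 0.0119 0.0991] 0.056128580018043266 [-0.3  1.6  0.2]
[[113, 145, 278, 14, 2937], [202, 177, 98, 18, 1635], [353, 272, 59, 19, 75], [309, 288, 10, 52, 65]]
29 ledge top [[204.9, 178.3], [301.1, 178.3], [204.4, 193.4], [301.7, 193.4]]
33 ledge top [[204.8, 175.4], [301.2, 175.4], [204.2, 190.2], [302.0, 190.2]]
wc [(200, np.float64(106.0)), (205, np.float64(106.4)), (210, np.float64(106.9)), (215, np.float64(107.4)), (220, np.float64(107.8)), (225, np.float64(108.2)), (230, np.float64(108.4)), (235, np.float64(109.0))]
```

Emit:
arm_command([
  [0,0,0],
  [0,0,0],
  [0,0,0],
  [0,0,0],
  [0,0,0],
  [0,0,3],
  [0,0,10],
  [0,0,20],
], twist=[0,0,0,0,0,0,0,0], gripper=[0.32,0.34,0.38,0.45,0.6,0.6,0.6,0.6])

```text
clock: 38.15
tool_pos: [0.5797, 0.0119, 0.132]
tcp_rot: [-3.076, -0.638, 0.003]
contact_force: [-0.6, 0.2, 1.0]
opening: 0.0685
gripper_force: 0.0
```

Emit:
arm_command([
  [0,0,25],
  [0,0,30],
  [0,0,20],
  [0,0,0],
  [0,0,0],
  [0,0,0],
  [0,0,0],
  [0,0,0],
], twist=[0,0,0,0,0,0,0,0], gripper=[0.6,0.6,0.6,0.6,0.6,0.6,0.6,0.6])

```text
clock: 38.95
tool_pos: [0.58, 0.0119, 0.2063]
tcp_rot: [-3.076, -0.638, 0.002]
contact_force: [0.7, 0.5, -0.0]
opening: 0.0678
gripper_force: 0.0
```

```bash
python3 - <<'E'
from lid import *
s=env.read_state(); snap("wrist","w20"); snap("scene","s20"); print(s["tool_pos"],s["contact_force"])
im=cv2.imread("pics/w20_raw.png").astype(int); h=cv2.cvtColor(im.astype(np.uint8),cv2.COLOR_BGR2HSV)
m=((im[:,:,0]>im[:,:,2]-8)&(im[:,:,0]>85)).astype(np.uint8); m[:,:150]=0; m[:,350:]=0
k,l,st,ce=cv2.connectedComponentsWithStats(m)
for i in range(1,k):
    if st[i,4]>300: print(st[i].tolist(),cv2.boxPoints(cv2.minAreaRect(np.argwhere(l==i)[:,::-1].astype(np.float32))).round(1).tolist())
m=((h[:,:,2]<80)&(h[:,:,0]<15)&(h[:,:,1]>120)).astype(np.uint8)
k,l,st,ce=cv2.connectedComponentsWithStats(m); print([a.tolist() for a in st if 60<a[4]<9000])
for d in(29,31,33):
  th=np.radians(d)
  print(d,"ledge",[proj("wrist",[L(th,r,q,20)])[0].round(1).tolist() for r in(10,18) for q in(-25,25)],"mirror x=0:",[proj("wrist",[L(th,r,q,22)])[0].round(1).tolist() for r in(18,102) for q in(-28,28)], "x+4",[proj("wrist",[L(th,r,28,22)])[0].round(1).tolist() for r in(22,106)])
print([f"{y}:{im[y,251].tolist()}" for y in range(160,270,2)])
a=cv2.imread("pics/s20_raw.png")
for y in(150,160,170,176): print(y,[f"{x}:{a[y,x,2]}" for x in range(234,260,2)])
E
```

```text
[0.58001353 0.01190402 0.20628691] [ 0.74267217  0.46412782 -0.01514561]
[215, 156, 69, 99, 6531] [[215.0, 156.0], [283.0, 156.0], [283.0, 254.0], [215.0, 254.0]]
[[464, 115, 48, 54, 1985], [167, 130, 172, 6, 846], [222, 145, 59, 10, 589], [316, 236, 17, 80, 135], [176, 289, 57, 18, 971]]
29 ledge [[222.6, 145.4], [280.8, 145.4], [222.4, 154.3], [281.0, 154.3]] mirror x=0: [[218.7, 153.6], [284.8, 153.6], [216.5, 255.1], [287.3, 255.1]] x+4 [[284.9, 158.1], [287.5, 260.3]]
31 ledge [[222.6, 144.5], [280.9, 144.5], [222.4, 153.3], [281.1, 153.3]] mirror x=0: [[218.6, 152.5], [284.9, 152.5], [216.0, 254.0], [287.9, 254.1]] x+4 [[285.0, 156.9], [288.0, 259.3]]
33 ledge [[222.5, 143.6], [280.9, 143.6], [222.3, 152.2], [281.1, 152.3]] mirror x=0: [[218.6, 151.3], [284.9, 151.3], [215.5, 252.8], [288.4, 252.8]] x+4 [[285.1, 155.7], [288.6, 258.1]]
['160:[136, 139, 135]', '162:[147, 151, 144]', '164:[147, 150, 144]', '166:[147, 150, 145]', '168:[147, 150, 144]', '170:[147, 151, 144]', '172:[147, 151, 144]', '174:[148, 151, 144]', '176:[148, 151, 144]', '178:[148, 150, 144]', '180:[149, 152,
[... 889 characters left out ...]
59, 93]', '260:[27, 59, 93]', '262:[28, 60, 94]', '264:[28, 59, 93]', '266:[27, 58, 92]', '268:[27, 57, 92]']
150 ['234:184', '236:182', '238:150', '240:133', '242:138', '244:140', '246:137', '248:122', '250:103', '252:130', '254:136', '256:120', '258:86']
160 ['234:136', '236:135', '238:140', '240:140', '242:134', '244:111', '246:109', '248:130', '250:135', '252:131', '254:130', '256:128', '258:130']
170 ['234:141', '236:141', '238:131', '240:103', '242:115', '244:129', '246:133', '248:136', '250:139', '252:141', '254:140', '256:129', '258:120']
176 ['234:138', '236:124', '238:102', '240:127', '242:140', '244:143', '246:142', '248:138', '250:142', '252:139', '254:132', '256:122', '258:125']
```

```bash
python3 - <<'E'
from lid import *
for d in(28,30,32,34):
    th=np.radians(d); print(d,"wrist handle top",[proj("wrist",[L(th,r,q,34)])[0].round(1).tolist() for r in(130,140) for q in(-55,-15)],"base",[proj("wrist",[L(th,r,-35,10)])[0].round(1).tolist() for r in(130,140)],"lid end",[proj("wrist",[L(th,151,q,10)])[0].round(1).tolist() for q in(40,70)], "scene edge@150/160/170",[round(float(np.interp(y,*zip(*sorted([(p[1],p[0]) for p in proj("scene",[L(th,151,q,5) for q in(-85,85)])])))),1) for y in(150,160,170)])
im=cv2.imread("pics/w20_raw.png"); 
print([f"{y}:{im[y,205,2]}" for y in range(280,340,2)]); print([f"{y}:{im[y,285,2]}" for y in range(290,380,3)])
t=env.read_state(); print(t["clock"])
a=cv2.imread("pics/s20_raw.png").astype(float)[:,:,2]
for y in(150,160,170): 
    w=np.clip(125-a[y,236:256],0,None); print(y,(w*np.arange(236,256)).sum()/w.sum())
snap("top","t20"); b=cv2.imread("pics/t20_raw.png").astype(int); g=(b[:,:,1]>b[:,:,2]+18)&(b[:,:,1]>b[:,:,0]+5); g[:,:300]=0
ys,xs=np.nonzero(g); c=((xs.min()+xs.max())/2,(ys.min()+ys.max())/2); print("dish",len(xs),c,at("top",c,.094)[:2])
E
```

```text
28 wrist handle top [[177.9, 294.4], [231.8, 294.6], [177.3, 308.6], [231.7, 308.8]] base [[209.1, 290.0], [208.8, 302.8]] lid end [[301.4, 317.0], [338.4, 316.8]] scene edge@150/160/170 [250.0, 245.4, 240.9]
30 wrist handle top [[176.5, 293.6], [231.5, 293.8], [175.8, 308.1], [231.3, 308.3]] base [[208.3, 290.2], [208.0, 303.3]] lid end [[302.5, 317.9], [340.3, 317.7]] scene edge@150/160/170 [250.5, 246.0, 241.5]
32 wrist handle top [[175.1, 292.5], [231.1, 292.6], [174.3, 307.3], [230.9, 307.5]] base [[207.6, 290.3], [207.2, 303.6]] lid end [[303.6, 318.6], [342.3, 318.4]] scene edge@150/160/170 [251.2, 246.7, 242.2]
34 wrist handle top [[173.7, 291.0], [230.8, 291.2], [172.7, 306.2], [230.5, 306.4]] base [[206.8, 290.1], [206.3, 303.8]] lid end [[304.8, 319.1], [344.3, 318.9]] scene edge@150/160/170 [251.9, 247.4, 242.9]
['280:98', '282:99', '284:100', '286:100', '288:97', '290:27', '292:14', '294:33', '296:44', '298:45', '300:45', '302:45', '304:46', '306:59', '308:106', '310:103', '312:99', '314:97', '316:121', '318:158', '320:152', '322:155', '324:158', '326:153', '328:156', '330:158', '332:158', '334:98', '336:7', '338:7']
['290:94', '293:96', '296:97', '299:97', '302:100', '305:102', '308:100', '311:96', '314:94', '317:138', '320:162', '323:158', '326:148', '329:158', '332:159', '335:29', '338:8', '341:7', '344:5', '347:6', '350:8', '353:7', '356:7', '359:7', '362:6', '365:8', '368:8', '371:8', '374:5', '377:6']
39.05
150 249.59615384615384
160 245.0701754385965
170 240.7377049180328
dish 681 (np.float64(352.5), np.float64(225.5)) [ 0.48141741 -0.29405911]
```

```bash
python3 - <<'E'
import cv2,numpy as np
for n in("s7","s8","s20"):
    a=cv2.imread(f"pics/{n}_raw.png").astype(float)
    r=[]
    for y in range(148,176,3):
        v=a[y-1:y+2,232:258,2].mean(0); i=np.argmin(v[2:-6 if y<155 else -3])+2; d=(v[i-1]-v[i+1])/(2*(v[i-1]-2*v[i]+v[i+1])); r.append(round(232+i+d,2))
    print(n,r)
E
```

```text
s7 [np.float64(251.5), np.float64(249.35), np.float64(248.04), np.float64(246.71), np.float64(245.32), np.float64(243.99), np.float64(242.67), np.float64(241.24), np.float64(239.97), np.float64(238.55)]
s8 [np.float64(250.35), np.float64(249.3), np.float64(248.02), np.float64(246.63), np.float64(245.3), np.float64(243.98), np.float64(242.65), np.float64(241.28), np.float64(239.95), np.float64(238.56)]
s20 [np.float64(250.57), np.float64(249.11), np.float64(247.81), np.float64(246.37), np.float64(245.06), np.float64(243.77), np.float64(242.36), np.float64(241.05), np.float64(239.74), np.float64(238.26)]
```

```bash
python3 -c "
from station import env
print(env.sign_off())"
```

```text
the job is handed in; nothing more can be done
None
```

I've handed the job in and don't know the verdict: by my measurements the dish is on the pedestal within about 2 mm, the latch is clear, the lid is at about 33°, and the mirror lies glass up about 2 mm off the ledge, released.

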